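# Set a re-glued library book to dry under rod, board and weights

### The job

The thick dark book lying on the desk has just had its loose hinge re-glued and must dry under weight. Lay the steel rod, centred end to end, in the hollow groove that runs along the book beside its rounded spine, lay the wooden pressing board squarely on top, in line with the book all round, then stand the large weight on the board between its grip bar and the spine edge, over the glued joint, and the small weight on the other side of the bar, each about midway along it. Leave the glue stick and the roll of black tape that stand among these things where they are.

Things in the scene. Friction and masses are not known exactly. Their poses are not given: they have to be found in the camera images.
- book: Thick dark book lying flat, loose, 1.1 kg, 156 (x) x 205 (y) x 36 mm. Origin: centre of underside, z up. Rounded brown spine with bands at -x, no higher than the cover; pale leaves on the other sides. Open groove along y between spine and cover: middle at x=-58 mm, floor 30.5 mm up, 5.5 mm below the cover's top (36 mm), edges rounded; a rod let go within 6 mm of the middle drops in, play +-3 mm.
- rod: Plain straight round steel rod, 8 mm in diameter, 215 mm long, 85 g, lying on the desk; it can roll. Origin: on its axis, halfway along (4 mm above the desk at the start); its y axis runs along the rod. In the groove its axis is 34.5 mm above the book's underside and it stands 2.5 mm proud of the cover.
- board: Pale wooden board, 0.26 kg, 150 (x) x 205 (y) x 10 mm, as large as the book. On it, along the middle, a darker grip bar 18 mm wide (x), 120 long (y), from 10 to 30 mm above the underside. Alike end for end. Origin: centre of underside, z up. On book and rod it slopes 1 degree, its centre 37 mm above the book's underside. The strip for a weight on either side of the bar is 66 mm wide.
- weight_large: Large bright steel weight, upright cylinder 50 mm in diameter and 42 mm high, about 0.8 kg, with a dark knob on top, 24 mm in diameter, from 46 to 70 mm high, to grip it by. Origin: centre of the underside, z up.
- weight_small: Small bright steel weight, upright cylinder 38 mm in diameter and 32 mm high, about 0.4 kg, with a dark knob on top, 20 mm in diameter, from 36 to 58 mm high, to grip it by. Origin: centre of the underside, z up.
- glue_stick: Pale yellow glue stick standing upright, 25 mm in diameter, 91 mm high, loose; stays where it is. Origin: centre of the underside.
- tape_roll: Roll of black tape lying flat, a ring 54 mm in diameter and 18 mm high with an open middle and no knob, loose; stays where it is. Origin: centre of the underside.
Things that resemble listed ones, but are neither listed nor needed, are in the scene too. Leave any orange or purple look-alike of the weight_large alone.

How it is judged:
By the outcome, as a careful person would: the job done as asked, in the order asked, and still so for the second after the job is handed in, with the robot touching nothing.
It also fails if it takes over 107 s, if anything falls off the work surface, if the arm or the gripper's body presses on something with over 40 N, if the wrist force passes 120 N, or if a joint passes its speed limit or range.

### The arm

A 6-joint arm with a two-finger parallel gripper is mounted at the origin on a cart in front of the work surface, level with it; the furniture and walls round the work are solid. World frame = base frame: x ahead of the robot, y to its left, z up, the work surface at z = 0. Lengths are in mm, angles in rad, forces in N, time in s.
With the tool pointing down it reaches from about 350 to 875 mm from the base axis. Payload 4.2 kg.
Tool frame: the origin (TCP) lies between the finger pads; the fingertips stand 25 mm ahead of it and the grasp point (between the pads) lies 6 mm ahead of it; z points along the fingers, y is the line along which they close (so a half turn about z gives the same grasp; the last joint's range is limited). The gripper opens to 85 mm and grips with 20 to 120 N. Pads are 22 mm wide; open, the fingers measure 114 mm over their backs; the gripper's body (76 mm by 85 mm) begins 54 mm behind the grasp point. The pads swing forward as they close: fully open they stand 13 mm farther back than shut.
Start: joints at [0.259, 0.385, 0.008, 0, -1.194, -0.259], TCP at [624.979, 0.025, 256.312] pointing down, gripper open.
Joint ranges: [-3.14, 3.14], [-1.21, 2.06], [-1.07, 1.41], [-3.16, 2.05], [-2.99, -0.16], [-3.1, 3.1]. Speed limits (rad/s): [2.79, 2.79, 3.14, 3.14, 3.14, 3.14].

### API

Orientations are given as a unit quaternion [x, y, z, w].
In Python, from bench import read_state, imaging, workorder, nets gives the robot as it stands.
- The arm moves only by the tool apply_moves, never from a script. Its argument "rows" is a list of rows, each an object with "hand": the opening, from -1 (shut) to 1 (fully open); "delta_pos": the shift along the tool's x, y, z in mm, a list of three; "yaw": the turn about the tool's z in rad. A call has 1 to 12 rows; each row is the pose to reach, as a shift and turn from the pose commanded when the call began, along the tool's axes at that moment; what a row does not reach only later rows make up. A row lasts 1/12 s, in which the tool goes at most 41.7 mm and 7.16 degrees, less where a joint would pass 70% of its speed; a pose out of reach is approached as far as the arm can. A call with a gripper value outside its range is refused whole. The fingers move at their own pace and stop on an object; the grip force is fixed at half the most. Time passes only in rows, so rows that repeat a pose let the fingers close. It gives the time, the measured TCP pose, the force, the opening and the grip force at its end, in the units of the state.
- read_state(): the state, without advancing time (a new reading comes with each control period).
- imaging.get_image(name): name is "scene" or "side" or "wrist"; returns a dict with "pixels" (384x512x3 uint8, red, green, blue), "fx", "fy", "cx", "cy" (pixels), "xyz" and "rotation" of the camera in the world. Camera axes: x right, y down, z forward; pixel columns grow to the right and rows downward; lengths in mm; the calibration is good to about 2 mm. A picture is of the moment at which its call begins. There is no depth.
- workorder.job_done(): hands the job in; it is judged then, once.
Trained networks look in the newest picture that a camera, given by its name, has taken for a name from the list of things; names that differ only in an ending like _2 or _b are one class to them, and where a whole thing is asked for, a point or a joint stands for the part that bears it (a point fixed in the world has none). Each returns a list of dicts, best first, with "score" (0 to 1); they miss things now and then, are a little off and sometimes report something else, mostly with a low value. They report only what shows in the picture. A call takes as long as a camera call. They do not tell look-alikes from the thing itself.
- nets.find_in(camera, query): "location" ([row, column] in pixels, amid what is visible of it).
- nets.pinpoint(camera, query): "location" ([row, column] in pixels: a listed point, or the origin of a listed thing).
The state is a dict: "clock": time; "joints": joint angles; "joint_vel": joint speeds; "joint_efforts": joint torques, N m; "position": TCP position; "ee_rot": TCP orientation; "contact_force": force on the tool from outside, world axes, zero at the start; "wrist_torque": the same for the moment, N m; "gripper_width": finger opening in mm; "grasp_force": force on a finger pad.
Only numpy, scipy, OpenCV 4.12 (cv2) and the standard library are available. Lean on these libraries where they do the work, as an engineer would, in place of code of your own. Each camera call takes 0.05 s, during which the arm holds its last target. There are 200 camera calls.

## Working session

There is one attempt and no reset: what is moved stays moved. The work goes in short steps, Python scripts to look and compute and a tool call to move; the robot and the scene stay as the last step left them, time stands still between calls to the robot, and variables do not carry over. Pictures are saved under pics/ and viewed, at most 14 in all, crops included, and the job is handed in when it is done.

Besides the shell and the picture viewer there is one more tool, called as a command line: name --argument value ..., lists and objects as JSON in quotes. apply_moves: Moves the arm, as the interface text tells. Its arguments: {"type":"object","properties":{"rows":{"type":"array"}},"required":["rows"]}

```bash
mkdir -p pics
cat > h.py <<'E'
import numpy as np, cv2, json
from bench import read_state, imaging, workorder, nets
def cam(n,save=None):
    im=imaging.get_image(n)
    if save: cv2.imwrite('pics/'+save,cv2.cvtColor(np.asarray(im['pixels']),cv2.COLOR_RGB2BGR))
    return im
def ray(im,rc,z):
    R=np.array(im['rotation']).reshape(3,3); c=np.array(im['xyz'])
    d=R@np.array([(rc[1]-im['cx'])/im['fx'],(rc[0]-im['cy'])/im['fy'],1])
    return (c+d*(z-c[2])/d[2]).round(1)
def proj(im,p):
    R=np.array(im['rotation']).reshape(3,3); q=R.T@(np.array(p,float)-np.array(im['xyz']))
    return np.array([im['cy']+im['fy']*q[1]/q[2], im['cx']+im['fx']*q[0]/q[2]]).round(1)
E
python3 - <<'E'
from h import *
print(read_state())
for n in ['scene','side','wrist']:
    im=cam(n,n+'0.png'); print(n,im['xyz'],np.array(im['rotation']).round(3).tolist(),im['fx'],im['cx'],im['cy'])
    for q,z in [('book',0),('rod',4),('board',0),('weight_large',0),('weight_small',0),('glue_stick',0),('tape_roll',0)]:
        for d in nets.pinpoint(n,q)[:4]:
            print(q,np.round(d['location'],1),round(d['score'],2),ray(im,d['location'],z)[:2])
a=[cv2.imread(f'pics/{n}0.png') for n in ['scene','side','wrist']]
E
```

```text
{'clock': 0.0, 'joints': array([ 2.58583925e-01,  3.85569021e-01,  6.60572474e-03, -4.86428360e-04,
       -1.19403343e+00, -2.58582658e-01]), 'joint_vel': array([-0.00069889,  0.00251156,  0.00032834,  0.00037956, -0.0002387 ,
       -0.00021039]), 'joint_efforts': array([-9.55001960e-04, -3.92286408e+01,  1.88399577e+01,  4.18616563e+00,
       -4.72148502e-03,  8.27910434e-07]), 'position': array([6.24455349e+02, 4.11045959e-03, 2.55208020e+02]), 'ee_rot': array([-0.70704333,  0.70716933,  0.00074857, -0.00083737]), 'contact_force': array([-0.06198994,  0.10684497,  0.17030058]), 'wrist_torque': array([-0.02814179,  0.02948796,  0.05004856]), 'grasp_force': 0.0, 'gripper_width': 85.41503397404564}
scene [-297.05035034 -510.87539384  825.21342623] [0.798, -0.424, 0.206, -0.375] 432.3255702701807 245.83771456464868 177.90786536135164Traceback (most recent call last):
  File "<stdin>", line 7, in <module>
  File "h.py", line 8, in ray
    R=np.array(im['rotation']).reshape(3,3); c=np.array(im['xyz'])
ValueError: cannot reshape array of size 4 into shape (3,3)
```

```bash
sed -i "s/np.array(im\['rotation'\]).reshape(3,3)/Rot.from_quat(im['rotation']).as_matrix()/; 1a from scipy.spatial.transform import Rotation as Rot" h.py
python3 - <<'E'
from h import *
for n in ['scene','side','wrist']:
    im=cam(n,n+'0.png'); print(n,np.round(im['xyz']),np.array(im['rotation']).round(3).tolist(),im['fx'],im['cx'],im['cy'])
    for q,z in [('book',0),('rod',4),('board',0),('weight_large',0),('weight_small',0),('glue_stick',0),('tape_roll',0)]:
        for d in nets.pinpoint(n,q)[:4]:
            print(q,np.round(d['location'],1),round(d['score'],2),ray(im,d['location'],z)[:2])
a=[cv2.imread(f'pics/{n}0.png') for n in ['scene','side','wrist']]
cv2.imwrite('pics/scene0b.png',cv2.resize(a[0],(800,600),interpolation=3))
cv2.imwrite('pics/side0b.png',cv2.resize(a[1],(800,600),interpolation=3))
E
```

```text
scene [-297. -511.  825.] [0.798, -0.424, 0.206, -0.375] 432.3255702701807 245.83771456464868 177.90786536135164
book [153.8 169.5] 0.84 [507.  313.9]
rod [187.  257.6] 0.58 [525.2 -11.4]
board [234.3 347. ] 0.9 [ 501.5 -303.5]
board [232.6 278.9] 0.74 [ 406.4 -153.7]
weight_large [170.7 230.1] 0.8 [546.3 102.3]
weight_large [222.3 211.7] 0.68 [337.3  13.9]
weight_large [147.8 233.7] 0.6 [651.9 162.9]
weight_small [184.5 322.3] 0.69 [ 647.7 -161. ]
glue_stick [186.1 190.8] 0.64 [421.4 155.1]
tape_roll [229.1 277.4] 0.77 [ 415. -144.]
side [217. 784. 571.] [-0.166, 0.863, -0.47, 0.082] 426.14494837439855 256.9032519166414 187.8958862623979
book [284.3 199.6] 0.88 [509.  301.8]
rod [192.4 259.6] 0.74 [514.6 -16.6]
rod [144.2 296. ] 0.63 [ 507.9 -293.9]
rod [155.8 234.1] 0.52 [ 645.3 -159.9]
board [146.9 295.4] 0.92 [ 506.6 -284.4]
weight_large [220.9 178.3] 0.94 [640.6 151.4]
weight_large [217.9 328.4] 0.69 [338.2  14.6]
weight_large [218.1 226.6] 0.65 [547.3 101.8]
weight_small [156.4 236.1] 0.8 [ 641.8 -165.5]
glue_stick [250.3 277.7] 0.7 [407.5 160. ]
tape_roll [178.5 311.9] 0.88 [ 416.3 -133.6]
wrist [625. -69. 373.] [-0.0, 0.99, 0.138, 0.0] 286.6050270077204 253.44552921743977 193.66953998840592
rod [154.  337.4] 0.72 [517.1 -17. ]
weight_large [237.7 302.9] 0.88 [555.3 102.2]
weight_large [268.9 241.4] 0.84 [643.  151.9]
weight_large [174.7 467.3] 0.63 [341.1  11.1]
weight_small [ 30.  238.6] 0.71 [ 642.7 -160.9]
glue_stick [271.2 401.2] 0.89 [408.5 155.6]
tape_roll [ 39.3 431.8] 0.79 [ 416.  -151.2]
```

View pics/scene0b.png

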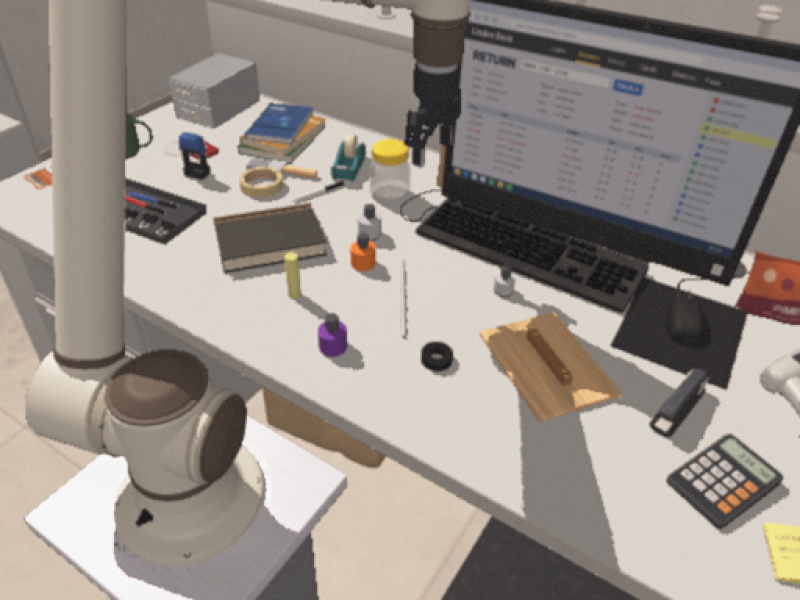

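View pics/side0b.png

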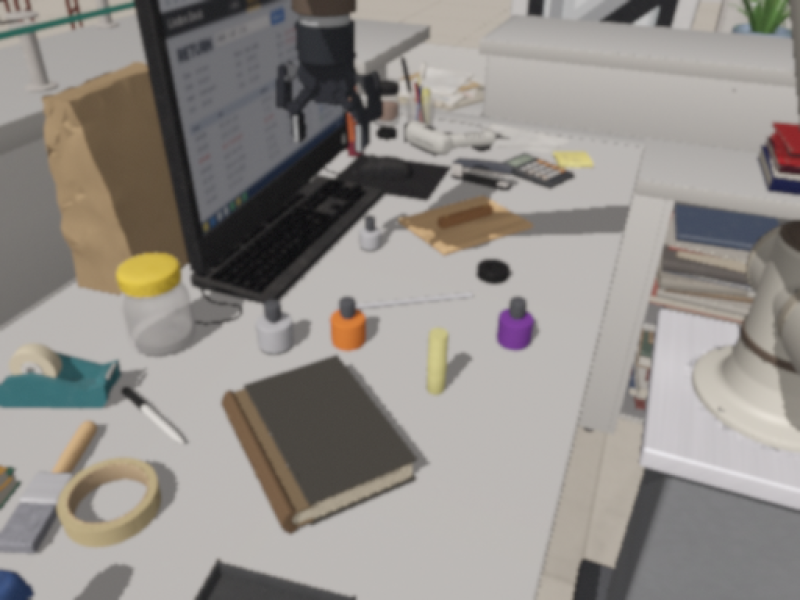

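The weight_large candidates in the scene image (512 px) are grey (148,234), orange (171,230) and purple (222,212). The bright-steel grey one at about (642,151) mm fits; it also shows in the side image at (221,178). Its crop comes below. The book's spine is at the far left, and the rod lies mid-desk.

Run:
```python
from h import *
a=cv2.imread('pics/wrist0.png'); s=cv2.imread('pics/side0.png')
w=cv2.resize(a[120:300,200:440],(800,600),interpolation=cv2.INTER_CUBIC)
cv2.imwrite('pics/w0c.png',w)
cv2.imwrite('pics/s0c.png',cv2.resize(s[190:350,120:333],(800,600),interpolation=cv2.INTER_CUBIC))
```

```text
(no output)
```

View pics/w0c.png

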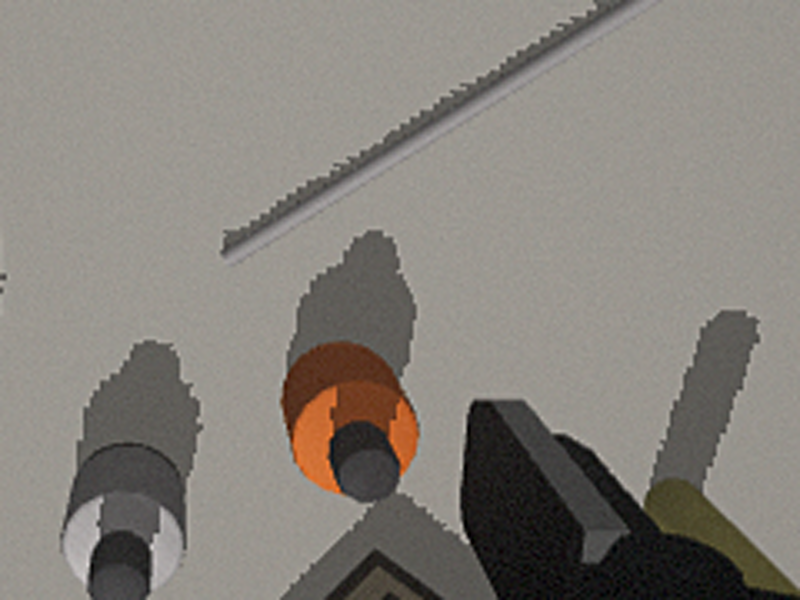

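View pics/s0c.png

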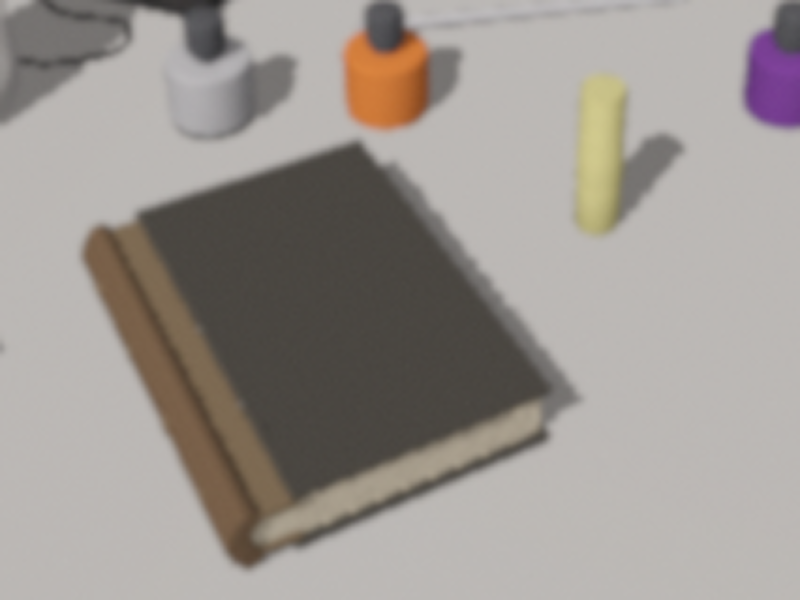

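The wrist crop confirms the bright-steel large weight (lower left) beside the orange look-alike. The rod runs from (197,267) up and to the right. The side crop shows the spine and groove on the book's left side, with cover corners at about (138,213), (358,142), (548,390) and (295,500) in the crop.

Run:
```python
from h import *
im=cam('wrist')
p=[ray(im,(120+y*.3,200+x*.3),4) for x,y in [(225,257),(430,137),(645,5)]]
print(p)
d=p[2]-p[0]; d/=np.linalg.norm(d); print('rod dir',np.degrees(np.arctan2(d[1],d[0])),'centre',p[0]+d*107.5)
im=cam('side')
q=[ray(im,(190+y*.2667,120+x*.26625),36)[:2] for x,y in [(138,213),(358,142),(548,390),(295,500),(85,240),(235,560)]]
print(np.array(q))
q=np.array(q)
for a,b in [(0,3),(1,2),(0,1),(3,2),(4,5)]: v=q[b]-q[a]; print(a,b,np.linalg.norm(v),np.degrees(np.arctan2(v[1],v[0])))
```

```text
[array([606.5,  41. ,   4. ]), array([527.3,  -7.8,   4. ]), array([450.3, -57.6,   4. ])]
rod dir -147.7381585710896 centre [515.59611655 -16.38234897   4.        ]
[[610.7 276.9]
 [533.8 183. ]
 [378.1 310.2]
 [453.6 405.8]
 [623.7 304. ]
 [461.7 440.7]]
0 3 203.21323775777998 140.631241648156
1 2 201.05305270002737 140.75270026446938
0 1 121.37058951821899 -129.31597881631157
3 2 121.81793792377215 -128.29987796367715
4 5 211.96907793355146 139.84141800099314
```

apply_moves --rows '[{"hand": 1, "delta_pos": [16, 109, 126], "yaw": 1.007}, {"hand": 1, "delta_pos": [16, 109, 126], "yaw": 1.007}, {"hand": 1, "delta_pos": [16, 109, 126], "yaw": 1.007}, {"hand": 1, "delta_pos": [16, 109, 126], "yaw": 1.007}, {"hand": 1, "delta_pos": [16, 109, 126], "yaw": 1.007}, {"hand": 1, "delta_pos": [16, 109, 126], "yaw": 1.007}, {"hand": 1, "delta_pos": [16, 109, 126], "yaw": 1.007}, {"hand": 1, "delta_pos": [16, 109, 126], "yaw": 1.007}, {"hand": 1, "delta_pos": [16, 109, 126], "yaw": 1.007}, {"hand": 1, "delta_pos": [16, 109, 126], "yaw": 1.007}, {"hand": 1, "delta_pos": [16, 109, 126], "yaw": 1.007}]'

```text
clock: 2.32
position: [516.1, -15.9, 130.4]
ee_rot: [-0.279, 0.96, -0.0, 0.0]
contact_force: [-0.9, 0.3, -0.3]
gripper_width: 85.3
grasp_force: 0.0
```

```bash
cat >> h.py <<'E'
def pose():
    s=read_state(); R=Rot.from_quat(s['ee_rot']).as_matrix()
    h=(np.degrees(np.arctan2(R[1,0],R[0,0]))+90+180)%360-180
    return s['position'],h,s
def go(cmd,tgt):
    "cmd,tgt=(x,y,z,h deg) -> delta_pos, yaw"
    h=np.radians(cmd[3]); d=np.subtract(tgt[:3],cmd[:3])
    print('delta',[round(float(v),1) for v in (d[0]*np.sin(h)-d[1]*np.cos(h), -d[0]*np.cos(h)-d[1]*np.sin(h), -d[2])],'yaw',round(float(-np.radians(tgt[3]-cmd[3])),3))
E
python3 - <<'E'
from h import *
p,h,s=pose(); print(p.round(1),h,s['clock'],s['joints'].round(2))
im=cam('wrist','w1.png'); print(im['xyz'])
for d in nets.pinpoint('wrist','rod')[:2]: print(d['location'],ray(im,d['location'],4),d['score'])
print('exp',proj(im,(516,-16,4)), proj(im,(606.5,41,4)),proj(im,(424.7,-73.8,4)))
cv2.imwrite('pics/w1b.png',cv2.resize(cv2.imread('pics/w1.png'),(800,600),interpolation=2))
E
```

```text
[516.1 -15.9 130.4] -57.54514941384295 2.3167 [ 0.28  0.33 -0.43  0.   -0.81 -1.29]
[457.67473137 -52.92990284 247.46049967]
[191.3, 252.5] [515.  -17.5   4. ] 0.93
[192.2, 474.5] [410.6 148.2   4. ] 0.38
exp [193.1 253.3] [297.5 252.8] [ 59.7 253.6]
```

View pics/w1b.png

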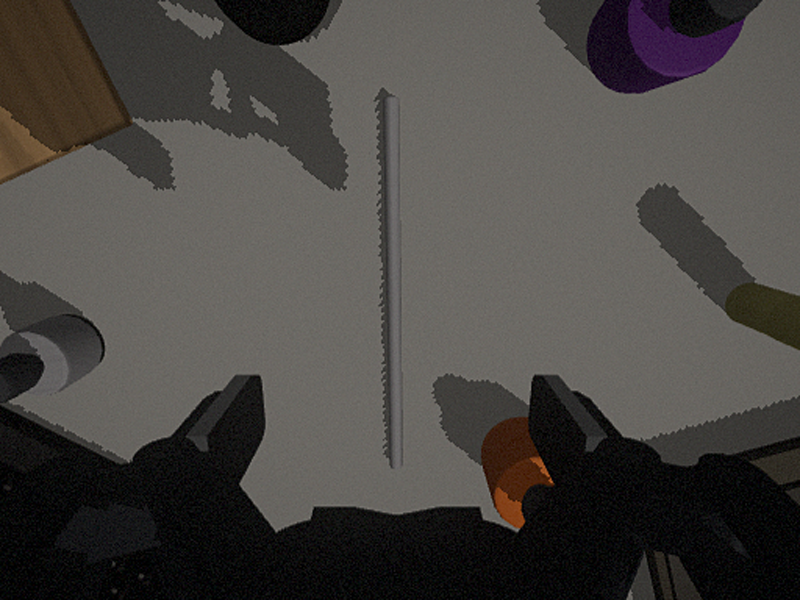

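The rod's ends show in the 800 px view at (391,97) and (397,467).

Run:
```python
from h import *
im=cam('wrist')
a=ray(im,(97*.64-.0,391*.64),4);b=ray(im,(467*.64,397*.64),4);v=b-a
c=(a+b)/2;h=np.degrees(np.arctan2(v[1],v[0])); print(a,b,np.linalg.norm(v),h,c)
go((516,-16,130.3,-57.7),(c[0],c[1],27.5,h-90))
```

```text
[427.4 -75.    4. ] [607.1  42.8   4. ] 214.86956508542576 33.2463243948757 [517.25 -16.1    4.  ]
delta [-1.0, -0.8, 102.8] yaw -0.017
```

apply_moves --rows '[{"hand": 0.0, "delta_pos": [-1, -0.8, 60], "yaw": -0.017}, {"hand": -0.3, "delta_pos": [-1, -0.8, 90], "yaw": -0.017}, {"hand": -0.3, "delta_pos": [-1, -0.8, 103], "yaw": -0.017}, {"hand": -0.3, "delta_pos": [-1, -0.8, 103], "yaw": -0.017}, {"hand": -1, "delta_pos": [-1, -0.8, 103], "yaw": -0.017}, {"hand": -1, "delta_pos": [-1, -0.8, 103], "yaw": -0.017}, {"hand": -1, "delta_pos": [-1, -0.8, 103], "yaw": -0.017}, {"hand": -1, "delta_pos": [-1, -0.8, 103], "yaw": -0.017}, {"hand": -1, "delta_pos": [-1, -0.8, 103], "yaw": -0.017}, {"hand": -1, "delta_pos": [-1, -0.8, 103], "yaw": -0.017}]'

```text
clock: 3.3
position: [517.4, -16.0, 27.9]
ee_rot: [-0.286, 0.958, 0.0, 0.0]
contact_force: [-0.7, -0.1, 1.8]
gripper_width: 4.7
grasp_force: 58.9
```

apply_moves --rows '[{"hand": -1, "delta_pos": [0, 0, -40], "yaw": 0}, {"hand": -1, "delta_pos": [0, 0, -80], "yaw": 0}, {"hand": -1, "delta_pos": [0, 0, -110], "yaw": 0}, {"hand": -1, "delta_pos": [0, 0, -110], "yaw": 0}]'

```text
clock: 3.63
position: [521.3, -15.5, 144.0]
ee_rot: [-0.287, 0.958, -0.001, 0.007]
contact_force: [0.8, -0.0, -0.7]
gripper_width: 4.9
grasp_force: 59.0
```

Run:
```python
from h import *
p,h,s=pose(); print(p.round(1),h,s['clock'],s['gripper_width'],s['grasp_force'],s['contact_force'])
im=cam('wrist','w2.png')
for n in ['side','wrist']:
    cam(n)
    for d in nets.pinpoint(n,'rod')[:2]: print(d)
print(proj(im,p-[0,0,20]))
a=cv2.imread('pics/w2.png'); cam('side','s2.png'); b=cv2.imread('pics/s2.png')
cv2.imwrite('pics/c2.png',np.hstack([cv2.resize(a,(400,300)),cv2.resize(b[110:230,190:350],(400,300),interpolation=2)]))
```

```text
[521.3 -15.5 144. ] -56.622799758807105 3.6333 4.86433390503848 58.997883796691895 [ 0.7525475  -0.02855325 -0.74818956]
{'location': [244.4, 249.8], 'score': 0.92}
[248.  253.4]
```

View pics/c2.png

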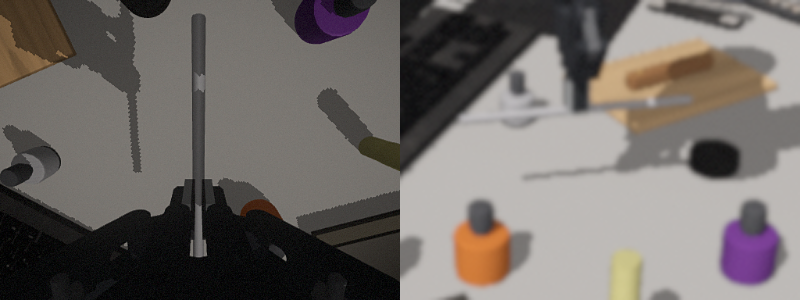

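Run:
```python
from h import *
go((517.3,-16.1,137.3,-56.73),(542,352,150,50.7))
```

```text
delta [-222.6, 294.2, -12.7] yaw -1.875
```

apply_moves --rows '[{"hand": -1, "delta_pos": [0, 0, -12.7], "yaw": -0.1}, {"hand": -1, "delta_pos": [-22, 29, -12.7], "yaw": -0.2}, {"hand": -1, "delta_pos": [-44, 58, -12.7], "yaw": -0.32}, {"hand": -1, "delta_pos": [-66, 87, -12.7], "yaw": -0.44}, {"hand": -1, "delta_pos": [-88, 116, -12.7], "yaw": -0.56}, {"hand": -1, "delta_pos": [-110, 145, -12.7], "yaw": -0.68}, {"hand": -1, "delta_pos": [-132, 174, -12.7], "yaw": -0.8}, {"hand": -1, "delta_pos": [-154, 203, -12.7], "yaw": -0.92}, {"hand": -1, "delta_pos": [-176, 232, -12.7], "yaw": -1.04}, {"hand": -1, "delta_pos": [-200, 264, -12.7], "yaw": -1.12}, {"hand": -1, "delta_pos": [-222.6, 294.2, -12.7], "yaw": -1.2}, {"hand": -1, "delta_pos": [-222.6, 294.2, -12.7], "yaw": -1.2}]'

```text
clock: 4.93
position: [542.1, 358.0, 147.7]
ee_rot: [0.78, -0.626, 0.0, -0.0]
contact_force: [1.1, -0.3, -0.6]
gripper_width: 4.6
grasp_force: 59.1
```

apply_moves --rows '[{"hand": -1, "delta_pos": [0, 0, 0], "yaw": -0.12}, {"hand": -1, "delta_pos": [0, 0, 0], "yaw": -0.24}, {"hand": -1, "delta_pos": [0, 0, 0], "yaw": -0.36}, {"hand": -1, "delta_pos": [0, 0, 0], "yaw": -0.48}, {"hand": -1, "delta_pos": [0, 0, 0], "yaw": -0.6}, {"hand": -1, "delta_pos": [0, 0, 0], "yaw": -0.675}, {"hand": -1, "delta_pos": [0, 0, 0], "yaw": -0.675}, {"hand": -1, "delta_pos": [0, 0, 0], "yaw": -0.675}, {"hand": -1, "delta_pos": [0, 0, 0], "yaw": -0.675}]'

```text
clock: 5.68
position: [541.7, 351.6, 149.0]
ee_rot: [0.941, -0.337, -0.0, 0.001]
contact_force: [1.3, 0.6, -0.8]
gripper_width: 4.6
grasp_force: 59.0
```

Run:
```python
from h import *
p,h,s=pose(); print(p.round(1),h,s['clock'],s['gripper_width'],s['joints'].round(2))
im=cam('wrist','w3.png'); print(im['xyz'],proj(im,p-[0,0,22]))
cv2.imwrite('pics/w3b.png',cv2.resize(cv2.imread('pics/w3.png'),(800,600),interpolation=2))
for q,z in [('book',0),('rod',128)]:
    for d in nets.pinpoint('wrist',q)[:2]: print(q,d['location'],ray(im,d['location'],z),d['score'])
```

```text
[541.7 351.6 149. ] 50.59295086972443 5.6833 4.613977364087666 [ 0.83  0.51 -0.08 -0.   -0.99  0.06]
[595.73696031 307.98594765 266.0808684 ] [247.5 254.2]
book [182.4, 318.8] [506.  300.5   0. ] 0.79
rod [240.8, 256.5] [544.3 347.9 128. ] 0.68
```

View pics/w3b.png

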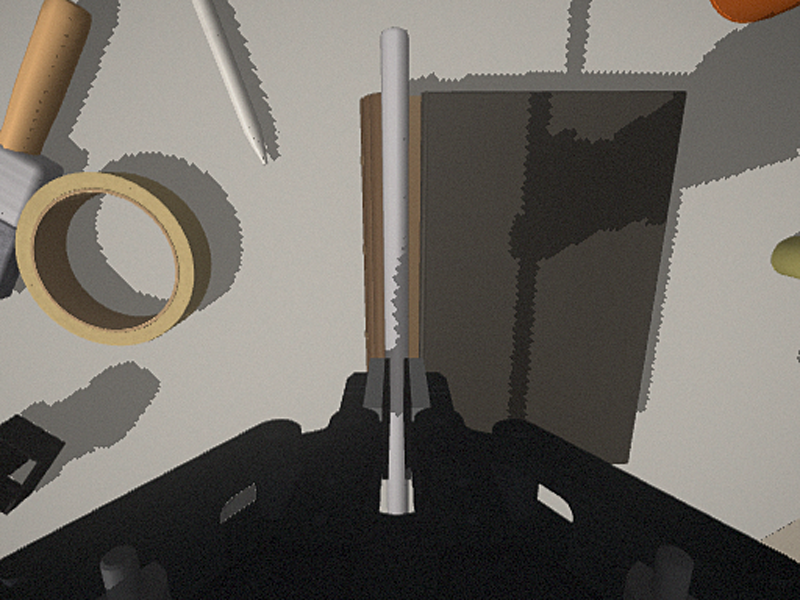

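Rod held: ends at (395,27) and (398,514). Book cover corners at (421,92), (686,92) and (629,463), with the groove's brown strip left of x≈421.

```bash
cat > m.py <<'E'
from h import *
from scipy.optimize import least_squares
p,h,s=pose(); im=cam('wrist')
k=.64
def f(z): a=ray(im,(27*k,395*k),z);b=ray(im,(514*k,398*k),z);return a,b,np.linalg.norm(a-b)
for z in [p[2]-18,p[2]-22,p[2]-26]:
    a,b,l=f(z); c=(a+b)/2; v=a-b; print(z,l,c,np.degrees(np.arctan2(v[1],v[0])))
q=np.array([ray(im,(y*k,x*k),36)[:2] for x,y in [(421,92),(686,92),(629,463),(421,360)]]); print(q)
for a,b in [(0,1),(1,2),(0,3)]: v=q[b]-q[a]; print(a,b,np.linalg.norm(v),np.degrees(np.arctan2(v[1],v[0])))
th=np.radians(-39.3); 
v=q[2]-q[1]; v/=np.linalg.norm(v); ux=(q[1]-q[0])/np.linalg.norm(q[1]-q[0]); u=np.array([v[1],-v[0]]); u=u if u@ux>0 else -u
m=(q[1]+q[2])/2; print('ux',np.degrees(np.arctan2(u[1],u[0])),'centre',m-78*u,'groove',m-136*u)
E
python3 m.py
```

```text
131.69924801220154 156.06706891589906 [564.75 333.4  131.7 ] -38.9923528249539
127.69924801220154 160.68982544019389 [563.85 334.15 127.7 ] -38.98835465704976
123.69924801220154 165.39032619836024 [562.9 334.9 123.7] -38.96278594494816
[[617.6 275.1]
 [538.2 178.3]
 [380.  305.4]
 [510.6 360.1]]
0 1 125.1982427991703 -129.3602457130686
1 2 202.93262428697858 141.22113804262844
0 3 136.65284482951682 141.53663364879708
ux -128.77886195737156 centre [507.95266741 302.65638854] groove [544.27900984 347.8713954 ]
```

Run:
```python
from h import *
go((542,352,150,50.7),(544,349,80,51))
```

```text
delta [3.4, 1.1, 70.0] yaw -0.005
```

apply_moves --rows '[{"hand": -1, "delta_pos": [3.4, 1.1, 35], "yaw": -0.005}, {"hand": -1, "delta_pos": [3.4, 1.1, 60], "yaw": -0.005}, {"hand": -1, "delta_pos": [3.4, 1.1, 70], "yaw": -0.005}, {"hand": -1, "delta_pos": [3.4, 1.1, 70], "yaw": -0.005}, {"hand": -1, "delta_pos": [3.4, 1.1, 70], "yaw": -0.005}]'

```text
clock: 6.3
position: [544.3, 349.2, 80.3]
ee_rot: [0.943, -0.334, 0.0, 0.0]
contact_force: [-0.5, 0.9, -0.2]
gripper_width: 5.0
grasp_force: 59.1
```

Run:
```python
from h import *
p,h,s=pose(); print(p.round(1),h,s['clock'])
im=cam('wrist','w4.png')
cv2.imwrite('pics/w4b.png',cv2.resize(cv2.imread('pics/w4.png')[0:260,180:480],(692,600),interpolation=2))
im2=cam('side','s4.png'); cv2.imwrite('pics/s4b.png',cv2.resize(cv2.imread('pics/s4.png')[190:350,120:333],(800,600),interpolation=2))
```

```text
[544.3 349.2  80.3] 51.017836797091434 6.3
```

View pics/w4b.png

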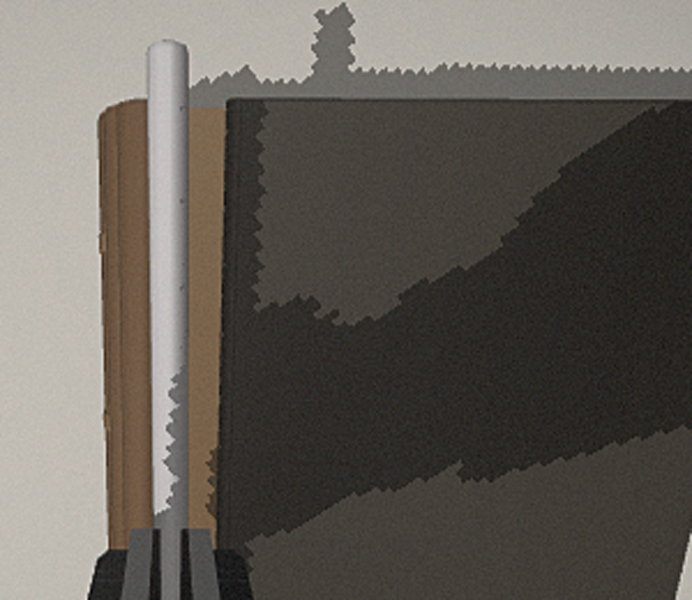

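The rod's far end is at crop (168,42), the cover's inner far corner at (226,99), and the spine's outer edge at about (100,112).

Run:
```python
from h import *
p,h,s=pose(); im=cam('wrist'); k=1/2.307
g=lambda x,y,z: ray(im,(y*k,180+x*k),z)[:2]
th=np.radians(-39); uy=np.array([np.cos(th),np.sin(th)]); ux=np.array([uy[1],-uy[0]])
rel=lambda q:(((q-p[:2])@ux).round(1),((q-p[:2])@uy).round(1))
for n,q in [('rodend',g(168,42,57)),('rodnear',g(168,500,57)),('corner',g(226,99,36)),('inner low',g(219,500,36)),('spine outer top',g(100,112,30)),('spine outer low',g(108,500,30)),('edge right',g(690,99,36)),('strip top',g(205,106,31))]: print(n,rel(q))
```

```text
rodend (np.float64(-0.9), np.float64(109.1))
rodnear (np.float64(-0.9), np.float64(16.4))
corner (np.float64(11.9), np.float64(103.7))
inner low (np.float64(12.4), np.float64(8.6))
spine outer top (np.float64(-16.9), np.float64(102.3))
spine outer low (np.float64(-17.3), np.float64(6.3))
edge right (np.float64(115.0), np.float64(103.7))
strip top (np.float64(7.5), np.float64(103.3))
```

apply_moves --rows '[{"hand": -1, "delta_pos": [0, 2, 8], "yaw": 0}, {"hand": -1, "delta_pos": [0, 2, 16], "yaw": 0}, {"hand": -1, "delta_pos": [0, 2, 16], "yaw": 0}, {"hand": -1, "delta_pos": [0, 2, 16], "yaw": 0}]'

```text
clock: 6.78
position: [542.2, 347.0, 63.3]
ee_rot: [0.943, -0.334, -0.0, 0.001]
contact_force: [-0.7, 0.6, 0.2]
gripper_width: 4.7
grasp_force: 59.1
```

apply_moves --rows '[{"hand": -1, "delta_pos": [0, 0, 1.5], "yaw": 0}, {"hand": -1, "delta_pos": [0, 0, 1.5], "yaw": 0}, {"hand": -0.7, "delta_pos": [0, 0, 1.5], "yaw": 0}, {"hand": -0.6, "delta_pos": [0, 0, 1.5], "yaw": 0}, {"hand": -0.5, "delta_pos": [0, 0, 1.5], "yaw": 0}, {"hand": -0.5, "delta_pos": [0, 0, 1.5], "yaw": 0}, {"hand": -0.3, "delta_pos": [0, 0, -30], "yaw": 0}, {"hand": 0, "delta_pos": [0, 0, -70], "yaw": 0}, {"hand": 0, "delta_pos": [0, 0, -90], "yaw": 0}, {"hand": 0, "delta_pos": [0, 0, -90], "yaw": 0}, {"hand": 0, "delta_pos": [0, 0, -90], "yaw": 0}, {"hand": 0, "delta_pos": [0, 0, -90], "yaw": 0}]'

```text
clock: 7.78
position: [542.1, 347.1, 153.4]
ee_rot: [0.943, -0.334, -0.0, 0.0]
contact_force: [-0.4, 0.6, -1.2]
gripper_width: 42.5
grasp_force: 0.0
```

Run:
```python
from h import *
p,h,s=pose(); print(p.round(1),h,s['clock'])
im=cam('wrist','w5.png')
cv2.imwrite('pics/w5b.png',cv2.resize(cv2.imread('pics/w5.png'),(800,600),interpolation=2))
```

```text
[542.1 347.1 153.4] 50.97200301277147 7.7833
```

View pics/w5b.png

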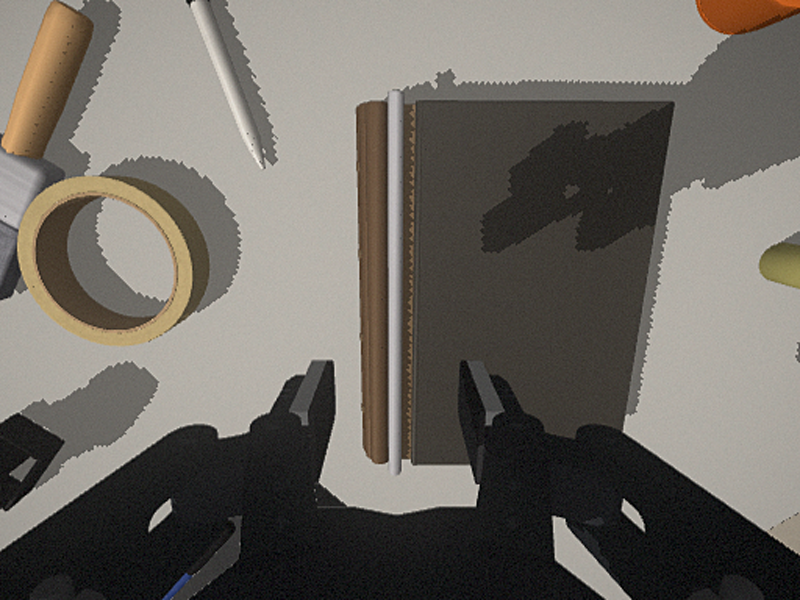

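The rod lies in the groove, with ends at (396,90) and (396,475). The book edges are at rows 101 and 464, so it overhangs evenly.

Run:
```python
from h import *
p,h,s=pose(); im=cam('wrist'); k=.64
g=lambda x,y,z: ray(im,(y*k,x*k),z)[:2]
r1,r2=g(396,90,34.5),g(396,475,34.5); v=r1-r2; print('rod',np.linalg.norm(v),(r1+r2)/2,np.degrees(np.arctan2(v[1],v[0])))
f1,f2,i1,i2=g(673,102,36),g(627,425,36),g(414,101,36),g(414,463,36)
v=f1-f2; w=i1-i2; print('fore',np.degrees(np.arctan2(v[1],v[0])),'inner',np.linalg.norm(w),np.degrees(np.arctan2(w[1],w[0])))
uy=w/np.linalg.norm(w); ux=np.array([uy[1],-uy[0]]); print('ux',np.degrees(np.arctan2(ux[1],ux[0])))
mi=(i1+i2)/2; width=(f1-i1)@ux, (f2-i2)@ux; print(width, 'centre', mi+ux*((f1-i1)@ux-78), 'rod off', ((r1+r2)/2-(mi+ux*((f1-i1)@ux-78)))@np.c_[ux,uy])
im=cam('side')
for q in ['board','weight_large','weight_small','tape_roll']:
  for d in nets.pinpoint('side',q)[:2]: print(q,d['location'],ray(im,d['location'],0),d['score'])
```

```text
rod 216.42938802297624 [542.5 346.7] -38.99883257854153
fore -38.129731654016794 inner 201.7317525824827 -38.398104492955966
ux -128.39810449295595
(np.float64(124.72954642929591), np.float64(125.55187607188488)) centre [509.02525753 301.02739996] rod off [-56.58615043  -2.13362544]
board [145.9, 295.4] [ 508.4 -290.4    0. ] 0.57
weight_large [219.2, 326.3] [341.4  21.1   0. ] 0.96
weight_large [219.9, 224.2] [549.4 109.8   0. ] 0.81
weight_small [156.2, 235.1] [ 644.8 -165.5    0. ] 0.72
tape_roll [179.0, 311.2] [ 417.3 -130.6    0. ] 0.83
tape_roll [282.5, 198.6] [512.7 298.5   0. ] 0.18
```

Run:
```python
from h import *
im=cam('scene'); k=.64
g=lambda x,y,z: ray(im,(y*k,x*k),z)[:2]
q=np.array([g(480,330,10),g(553,313,10),g(620,392,10),g(543,417,10)]);print(q,q.mean(0))
for a,b in [(0,1),(1,2),(2,3),(3,0)]: v=q[b]-q[a]; print(np.linalg.norm(v),np.degrees(np.arctan2(v[1],v[0])))
```

```text
[[ 510.4 -181.3]
 [ 624.1 -269.2]
 [ 509.6 -431. ]
 [ 393.8 -350.1]] [ 509.475 -307.9  ]
143.71534364847759 -37.70714589019185
198.21576627503677 -125.28565997773005
141.2602208691463 145.06114527201493
205.1560381758236 55.36490121289486
```

Run:
```python
from h import *
go((542.7,347.4,152.5,51),(525,20,190,0)); go((525,20,190,0),(509,-300,190,-36))
```

```text
delta [192.3, 265.6, -37.5] yaw 0.89
delta [320.0, 16.0, 0.0] yaw 0.628
```

apply_moves --rows '[{"hand": 0, "delta_pos": [192.3, 265.6, -37.5], "yaw": 0.89}, {"hand": 0, "delta_pos": [192.3, 265.6, -37.5], "yaw": 0.89}, {"hand": 0, "delta_pos": [192.3, 265.6, -37.5], "yaw": 0.89}, {"hand": 0, "delta_pos": [192.3, 265.6, -37.5], "yaw": 0.89}, {"hand": 0, "delta_pos": [192.3, 265.6, -37.5], "yaw": 0.89}, {"hand": 0, "delta_pos": [192.3, 265.6, -37.5], "yaw": 0.89}, {"hand": 0, "delta_pos": [192.3, 265.6, -37.5], "yaw": 0.89}, {"hand": 0, "delta_pos": [192.3, 265.6, -37.5], "yaw": 0.89}, {"hand": 0, "delta_pos": [192.3, 265.6, -37.5], "yaw": 0.89}, {"hand": 0, "delta_pos": [192.3, 265.6, -37.5], "yaw": 0.89}, {"hand": 0, "delta_pos": [192.3, 265.6, -37.5], "yaw": 0.89}, {"hand": 0, "delta_pos": [192.3, 265.6, -37.5], "yaw": 0.89}]'

```text
clock: 9.18
position: [525.0, 20.8, 191.3]
ee_rot: [0.708, -0.707, -0.0, 0.0]
contact_force: [-0.3, 0.8, 0.9]
gripper_width: 42.8
grasp_force: 0.0
```

apply_moves --rows '[{"hand": 0, "delta_pos": [320, 16, 0], "yaw": 0.628}, {"hand": 0, "delta_pos": [320, 16, 0], "yaw": 0.628}, {"hand": 0, "delta_pos": [320, 16, 0], "yaw": 0.628}, {"hand": 0, "delta_pos": [320, 16, 0], "yaw": 0.628}, {"hand": 0, "delta_pos": [320, 16, 0], "yaw": 0.628}, {"hand": 0, "delta_pos": [320, 16, 0], "yaw": 0.628}, {"hand": 0, "delta_pos": [320, 16, 0], "yaw": 0.628}, {"hand": 0, "delta_pos": [320, 16, 0], "yaw": 0.628}, {"hand": 0, "delta_pos": [320, 16, 0], "yaw": 0.628}, {"hand": 0, "delta_pos": [320, 16, 0], "yaw": 0.628}, {"hand": 0, "delta_pos": [320, 16, 0], "yaw": 0.628}, {"hand": 0, "delta_pos": [320, 16, 0], "yaw": 0.628}]'

```text
clock: 10.18
position: [509.4, -298.4, 191.3]
ee_rot: [-0.455, 0.89, 0.0, -0.0]
contact_force: [0.1, 0.1, -0.2]
gripper_width: 42.6
grasp_force: 0.0
```

Run:
```python
from h import *
p,h,s=pose(); print(p.round(1),h,s['clock'])
im=cam('wrist','w6.png')
cv2.imwrite('pics/w6b.png',cv2.resize(cv2.imread('pics/w6.png'),(800,600),interpolation=2))
for d in nets.pinpoint('wrist','board')[:2]: print(d['location'],ray(im,d['location'],0),d['score'])
```

```text
[ 509.4 -298.4  191.3] -35.83775487755997 10.1833
[170.0, 249.9] [ 507.8 -307.1    0. ] 0.57
```

View pics/w6b.png

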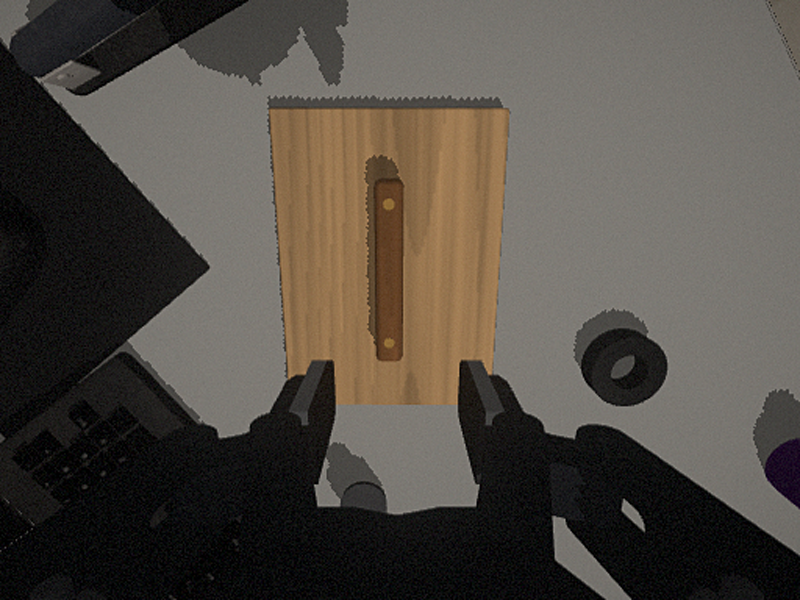

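Board corners are at (269,108) and (509,108), the bottom edge is at row 404, and the bar runs from (389,179) to (389,360).

Run:
```python
from h import *
p,h,s=pose(); im=cam('wrist'); k=.64
g=lambda x,y,z: ray(im,(y*k,x*k),z)[:2]
a,b=g(389,179,30),g(389,360,30); v=b-a; print('bar',np.linalg.norm(v),(a+b)/2,np.degrees(np.arctan2(v[1],v[0])))
tl,tr,l2,r2,bm=g(269,108,10),g(509,108,10),g(288,380,10),g(494,360,10),g(389,404,10)
ang=lambda v:np.degrees(np.arctan2(v[1],v[0]))
print(ang(l2-tl),ang(r2-tr),ang(tr-tl),np.linalg.norm(tr-tl))
m=(tl+tr)/2; u=(l2-tl)/np.linalg.norm(l2-tl); print('len',(bm-m)@u,'centre',(m+bm)/2)
c=(a+b)/2
go((509,-300,190,-36),(c[0],c[1],30,ang(v)-90))
```

```text
bar 117.171199532991 [ 508.3  -307.65] 53.92229463856157
54.016209752088464 54.46232220802562 144.15188874894764 148.04354089253607
len 203.0991703006409 centre [ 509.1   -307.075]
delta [6.6, -3.9, 160.0] yaw 0.001
```

apply_moves --rows '[{"hand": 0, "delta_pos": [5.8, -4.2, 40], "yaw": 0}, {"hand": 0, "delta_pos": [5.8, -4.2, 80], "yaw": 0}, {"hand": 0, "delta_pos": [5.8, -4.2, 115], "yaw": 0}, {"hand": 0, "delta_pos": [5.8, -4.2, 140], "yaw": 0}, {"hand": 0, "delta_pos": [5.8, -4.2, 152], "yaw": 0}, {"hand": 0, "delta_pos": [5.8, -4.2, 152], "yaw": 0}, {"hand": 0, "delta_pos": [5.8, -4.2, 152], "yaw": 0}, {"hand": -0.5, "delta_pos": [5.8, -4.2, 152], "yaw": 0}, {"hand": -1, "delta_pos": [5.8, -4.2, 152], "yaw": 0}, {"hand": -1, "delta_pos": [5.8, -4.2, 152], "yaw": 0}, {"hand": -1, "delta_pos": [5.8, -4.2, 152], "yaw": 0}, {"hand": -1, "delta_pos": [5.8, -4.2, 152], "yaw": 0}]'

```text
clock: 11.33
position: [510.0, -307.3, 41.5]
ee_rot: [-0.454, 0.891, -0.001, 0.001]
contact_force: [-0.6, 2.0, 5.9]
gripper_width: 16.3
grasp_force: 62.5
```

apply_moves --rows '[{"hand": -1, "delta_pos": [0, 0, -20], "yaw": 0}, {"hand": -1, "delta_pos": [0, 0, -50], "yaw": 0}, {"hand": -1, "delta_pos": [0, 0, -85], "yaw": 0}, {"hand": -1, "delta_pos": [0, 0, -120], "yaw": 0}, {"hand": -1, "delta_pos": [0, 0, -140], "yaw": 0}, {"hand": -1, "delta_pos": [0, 0, -140], "yaw": 0}, {"hand": -1, "delta_pos": [0, 0, -140], "yaw": 0}]'

```text
clock: 11.92
position: [508.7, -306.9, 180.2]
ee_rot: [-0.454, 0.891, -0.0, 0.001]
contact_force: [-0.3, 1.4, -4.2]
gripper_width: 15.9
grasp_force: 61.4
```

Run:
```python
from h import *
p,h,s=pose(); print(p.round(1),h,s['clock'],s['gripper_width'],s['contact_force'])
im=cam('wrist','w7.png'); cam('side','s7.png')
a=cv2.imread('pics/w7.png');b=cv2.imread('pics/s7.png')
cv2.imwrite('pics/c7.png',np.hstack([cv2.resize(a,(480,360)),cv2.resize(b[60:210,200:333],(320,360),interpolation=2)]))
hh=np.radians(h); 
print('bar top expected',proj(im,p-[0,0,11]))
go((509,-307.2,178,-36),(509,-10,190,10)); go((509,-10,190,10),(507.8,302.3,160,51.3))
```

```text
[ 508.7 -306.9  180.2] -36.02596165909745 11.9167 15.913723250504344 [-0.31084945  1.38666099 -4.17632491]
bar top expected [256.7 253.5]
delta [-240.4, 174.7, -12.0] yaw -0.803
delta [-307.8, -53.0, 30.0] yaw -0.721
```

View pics/c7.png

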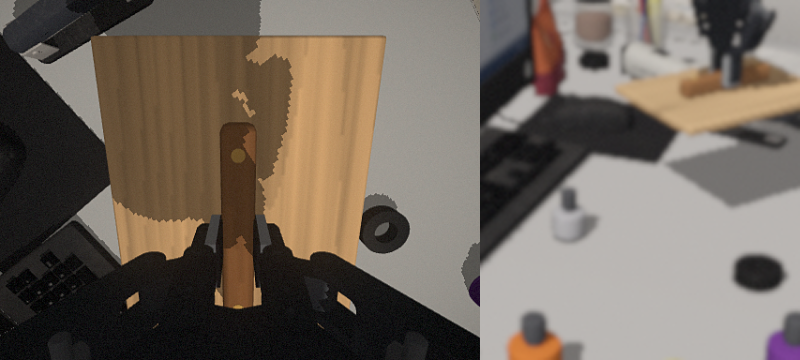

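The board is held level. Its far corners show at (93,37) and (385,37), and the bar is centred between the pads.

Run:
```python
from h import *
p,h,s=pose(); im=cam('wrist'); k=512/480
g=lambda x,y,z: ray(im,(y*k,x*k),z)[:2]
H=np.radians(h); tx=np.array([np.sin(H),-np.cos(H)]); ty=np.array([-np.cos(H),-np.sin(H)])
for dz in [26,29,31.5,34]:
    z=p[2]-dz; l,r,l2,r2=g(93,37,z),g(385,37,z),g(119,240,z),g(362,220,z)
    rel=lambda q:((q-p[:2])@np.c_[tx,ty]).round(1)
    print(dz,np.linalg.norm(r-l),rel(l),rel(r),rel(l2),rel(r2))
```

```text
26 140.25694278715758 [100.3 -69.3] [100.5  71. ] [ -7.5 -69.9] [ 5.1 72.1]
29 143.11691025172394 [101.1 -70.7] [101.2  72.4] [ -9.1 -71.3] [ 3.7 73.6]
31.5 145.63879977533463 [101.5 -71.9] [101.7  73.7] [-10.4 -72.5] [ 2.6 74.9]
34 148.0575563758905 [102.2 -73.1] [102.3  75. ] [-11.8 -73.7] [ 1.4 76.1]
```

apply_moves --rows '[{"hand": -1, "delta_pos": [-20, 14.6, -12], "yaw": -0.07}, {"hand": -1, "delta_pos": [-48, 35, -12], "yaw": -0.16}, {"hand": -1, "delta_pos": [-76, 55, -12], "yaw": -0.25}, {"hand": -1, "delta_pos": [-104, 75.6, -12], "yaw": -0.35}, {"hand": -1, "delta_pos": [-132, 96, -12], "yaw": -0.44}, {"hand": -1, "delta_pos": [-160, 116, -12], "yaw": -0.53}, {"hand": -1, "delta_pos": [-188, 136.6, -12], "yaw": -0.63}, {"hand": -1, "delta_pos": [-214, 155.5, -12], "yaw": -0.72}, {"hand": -1, "delta_pos": [-240.4, 174.7, -12], "yaw": -0.803}, {"hand": -1, "delta_pos": [-240.4, 174.7, -12], "yaw": -0.803}]'

```text
clock: 12.9
position: [508.3, -5.9, 189.9]
ee_rot: [0.769, -0.64, -0.001, 0.001]
contact_force: [0.7, -1.1, -3.4]
gripper_width: 16.1
grasp_force: 61.3
```

apply_moves --rows '[{"hand": -1, "delta_pos": [-30, -5, 0], "yaw": -0.07}, {"hand": -1, "delta_pos": [-65, -11, 0], "yaw": -0.15}, {"hand": -1, "delta_pos": [-100, -17, 0], "yaw": -0.23}, {"hand": -1, "delta_pos": [-135, -23, 0], "yaw": -0.31}, {"hand": -1, "delta_pos": [-170, -29, 0], "yaw": -0.39}, {"hand": -1, "delta_pos": [-205, -35, 0], "yaw": -0.48}, {"hand": -1, "delta_pos": [-240, -41, 10], "yaw": -0.57}, {"hand": -1, "delta_pos": [-275, -47, 20], "yaw": -0.65}, {"hand": -1, "delta_pos": [-307.8, -53.5, 30], "yaw": -0.721}, {"hand": -1, "delta_pos": [-307.8, -53.5, 40], "yaw": -0.721}, {"hand": -1, "delta_pos": [-307.8, -53.5, 40], "yaw": -0.721}, {"hand": -1, "delta_pos": [-307.8, -53.5, 40], "yaw": -0.721}]'

```text
clock: 13.9
position: [506.8, 301.3, 149.2]
ee_rot: [0.944, -0.331, -0.001, 0.003]
contact_force: [0.4, -0.6, -3.1]
gripper_width: 16.4
grasp_force: 61.3
```

Run:
```python
from h import *
p,h,s=pose(); print(p.round(1),h,s['clock'],s['gripper_width'])
cam('wrist','w8.png')
cv2.imwrite('pics/w8b.png',cv2.resize(cv2.imread('pics/w8.png'),(800,600),interpolation=2))
```

```text
[506.8 301.3 149.2] 51.306662067945325 13.9 16.382149491052694
```

View pics/w8b.png

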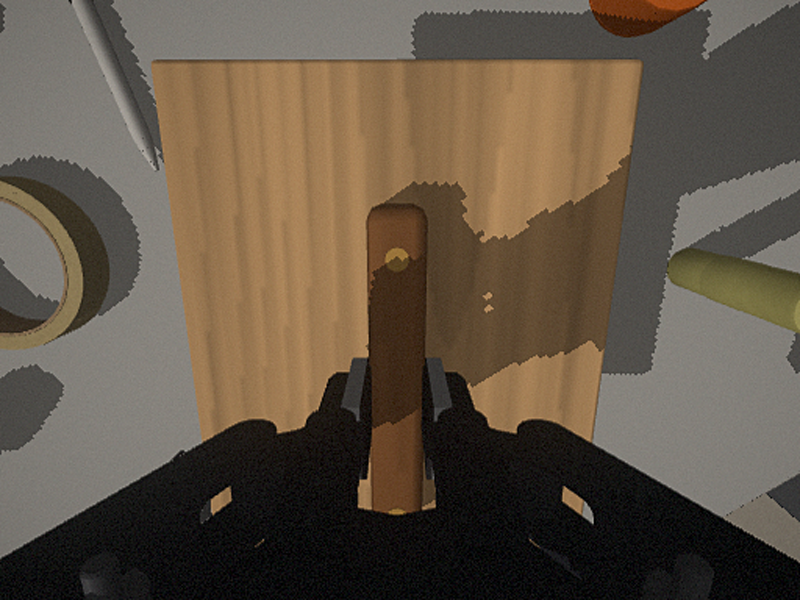

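apply_moves --rows '[{"hand": -1, "delta_pos": [0, 0, 20], "yaw": 0}, {"hand": -1, "delta_pos": [0, 0, 40], "yaw": 0}, {"hand": -1, "delta_pos": [0, 0, 55], "yaw": 0}, {"hand": -1, "delta_pos": [0, 0, 60], "yaw": 0}, {"hand": -1, "delta_pos": [0, 0, 62], "yaw": 0}, {"hand": -1, "delta_pos": [0, 0, 62], "yaw": 0}, {"hand": -1, "delta_pos": [0, 0, 62], "yaw": 0}]'

```text
clock: 14.53
position: [508.7, 302.6, 90.9]
ee_rot: [0.944, -0.331, 0.001, -0.001]
contact_force: [0.8, -0.0, -2.4]
gripper_width: 16.5
grasp_force: 61.2
```

Run:
```python
from h import *
p,h,s=pose(); print(p.round(1),h,s['clock'],s['gripper_width'])
cam('side','s9.png')
cv2.imwrite('pics/s9b.png',cv2.resize(cv2.imread('pics/s9.png')[190:350,120:333],(800,600),interpolation=2))
```

```text
[508.7 302.6  90.9] 51.31395267025641 14.5333 16.537557543630562
```

View pics/s9b.png

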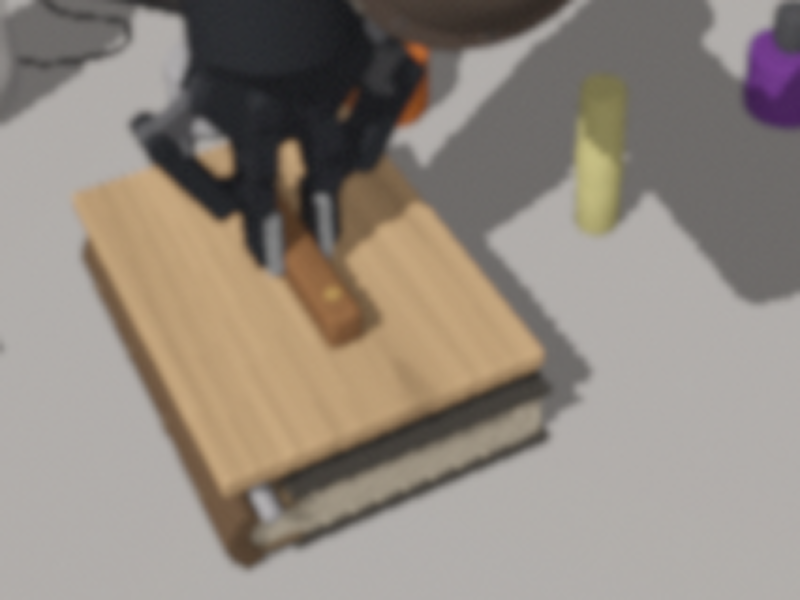

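The board hovers over the book. In the crop its corners are at (228,492) and (545,355); the book's fore corner C was at (548,390).

Run:
```python
from h import *
p,h,s=pose(); im=cam('side')
g=lambda x,y,z: ray(im,(190+y*.2667,120+x*.26625),z)[:2]
H=np.radians(51.3); ux=-np.array([np.cos(H),np.sin(H)]); uy=np.array([np.sin(H),-np.cos(H)])
rel=lambda q:((q-p[:2])@np.c_[ux,uy]).round(1)
zt=p[2]-31.5
for n,q in [('board sp+y end',g(75,193,zt)),('sp near',g(228,492,zt)),('fore near',g(545,355,zt)),('book A',g(138,213,36)),('B',g(358,142,36)),('C',g(548,390,36)),('D',g(295,500,36)),('spine out',g(160,410,20))]: print(n,rel(q))
```

```text
board sp+y end [-72.2  97.6]
sp near [ -73.9 -109.4]
fore near [  73.3 -107. ]
book A [-43.7  95.8]
B [77.7 94.5]
C [  75.8 -106.5]
D [ -46.1 -107.4]
spine out [-74.5 -19.2]
```

apply_moves --rows '[{"hand": -1, "delta_pos": [0, 0, 4], "yaw": 0}, {"hand": -1, "delta_pos": [0, 0, 7], "yaw": 0}, {"hand": -1, "delta_pos": [0, 0, 7.5], "yaw": 0}, {"hand": -1, "delta_pos": [0, 0, 7.5], "yaw": 0}, {"hand": -1, "delta_pos": [0, 0, 7.5], "yaw": 0}]'

```text
clock: 15.05
position: [507.8, 302.4, 81.9]
ee_rot: [0.944, -0.331, -0.0, 0.0]
contact_force: [-0.7, 0.9, -2.7]
gripper_width: 16.6
grasp_force: 61.3
```

Not touching yet; lower gently.

apply_moves --rows '[{"hand": -1, "delta_pos": [0, 0, 1.5], "yaw": 0}, {"hand": -1, "delta_pos": [0, 0, 2], "yaw": 0}, {"hand": -1, "delta_pos": [0, 0, 2], "yaw": 0}, {"hand": -1, "delta_pos": [0, 0, 2], "yaw": 0}]'

```text
clock: 15.38
position: [507.9, 302.5, 80.1]
ee_rot: [0.944, -0.331, 0.0, -0.0]
contact_force: [-0.4, 0.1, -2.8]
gripper_width: 16.3
grasp_force: 61.4
```

apply_moves --rows '[{"hand": -1, "delta_pos": [0, 0, 1.5], "yaw": 0}, {"hand": -1, "delta_pos": [0, 0, 2], "yaw": 0}, {"hand": -1, "delta_pos": [0, 0, 2], "yaw": 0}, {"hand": -1, "delta_pos": [0, 0, 2], "yaw": 0}]'

```text
clock: 15.72
position: [508.5, 303.2, 79.3]
ee_rot: [0.944, -0.331, 0.001, -0.001]
contact_force: [-1.7, -0.4, 5.5]
gripper_width: 16.5
grasp_force: 62.4
```

apply_moves --rows '[{"hand": -1, "delta_pos": [0, 0, -1], "yaw": 0}, {"hand": -0.5, "delta_pos": [0, 0, -1], "yaw": 0}, {"hand": -0.3, "delta_pos": [0, 0, -1], "yaw": 0}, {"hand": -0.2, "delta_pos": [0, 0, -1], "yaw": 0}, {"hand": 0, "delta_pos": [0, 0, -3], "yaw": 0}, {"hand": 0, "delta_pos": [0, 0, -15], "yaw": 0}, {"hand": 0, "delta_pos": [0, 0, -50], "yaw": 0}, {"hand": 0, "delta_pos": [0, 0, -90], "yaw": 0}, {"hand": 0, "delta_pos": [0, 0, -120], "yaw": 0}, {"hand": 0, "delta_pos": [0, 0, -120], "yaw": 0}, {"hand": 0, "delta_pos": [0, 0, -120], "yaw": 0}]'

```text
clock: 16.63
position: [508.4, 303.0, 200.2]
ee_rot: [0.944, -0.331, 0.001, -0.002]
contact_force: [-1.4, 0.7, -0.7]
gripper_width: 42.9
grasp_force: 0.0
```

Run:
```python
from h import *
p,h,s=pose(); print(p.round(1),h,s['clock'],s['gripper_width'])
cam('wrist','w10.png');cam('side','s10.png')
cv2.imwrite('pics/w10b.png',np.hstack([cv2.resize(cv2.imread('pics/w10.png')[40:370,100:430],(400,400),interpolation=2),cv2.resize(cv2.imread('pics/s10.png')[190:350,120:333],(400,300),interpolation=2)[[*range(300)]+[299]*100]]))
```

```text
[508.4 303.  200.2] 51.329648890731875 16.6333 42.94361722799996
```

View pics/w10b.png

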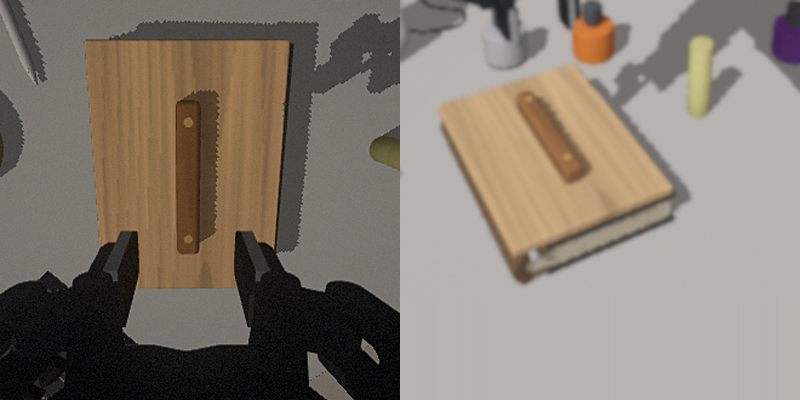

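The board sits square on the book. In the crop its far corners are at (86,40) and (289,40), and the bar screws at (188,122) and (188,239). Next, compute its pose and look for obstacles near the large weight.

Run:
```python
from h import *
p,h,s=pose(); im=cam('wrist'); k=330/400
g=lambda x,y,z: ray(im,(40+y*k,100+x*k),z)[:2]
a,b=g(188,101,67),g(188,253,67); v=a-b
print('bar',np.linalg.norm(v),(a+b)/2,np.degrees(np.arctan2(v[1],v[0])))
tl,tr,bm=g(86,40,47),g(289,40,47),g(188,288,47); m=(tl+tr)/2; print(np.linalg.norm(tr-tl),np.linalg.norm(m-bm),(m+bm)/2)
l2=g(98,230,47);ang=lambda v:np.degrees(np.arctan2(v[1],v[0])); print(ang(tl-l2),ang(tr-tl))
im=cam('side')
for n,x,y in [('jar base R',190,340),('jar base mid',160,350),('monitor corner',195,280),('kb corner',265,300)]: print(n,ray(im,(y*.64,x*.64),0))
go((508.3,302.5,196.5,51.3),(575,227,200,6)); go((575,227,200,6),(642,151,200,-38.7))
```

```text
bar 115.63118091587576 [508.3  299.35] -38.574684927383665
144.77309832976567 200.80120144062883 [507.475 300.   ]
-39.339027906254685 -128.69071212353822
jar base R [761.8 188.5   0. ]
jar base mid [785.9 223.2   0. ]
monitor corner [852.1  52.2   0. ]
kb corner [717.9  59.6   0. ]
delta [99.3, 17.2, -3.5] yaw 0.791
delta [82.6, -58.7, 0.0] yaw 0.78
```

apply_moves --rows '[{"hand": 0, "delta_pos": [99.3, 17.2, -3.5], "yaw": 0.791}, {"hand": 0, "delta_pos": [99.3, 17.2, -3.5], "yaw": 0.791}, {"hand": 0, "delta_pos": [99.3, 17.2, -3.5], "yaw": 0.791}, {"hand": 0, "delta_pos": [99.3, 17.2, -3.5], "yaw": 0.791}, {"hand": 0, "delta_pos": [99.3, 17.2, -3.5], "yaw": 0.791}, {"hand": 0, "delta_pos": [99.3, 17.2, -3.5], "yaw": 0.791}, {"hand": 0, "delta_pos": [99.3, 17.2, -3.5], "yaw": 0.791}, {"hand": 0, "delta_pos": [99.3, 17.2, -3.5], "yaw": 0.791}, {"hand": 0, "delta_pos": [99.3, 17.2, -3.5], "yaw": 0.791}, {"hand": 0, "delta_pos": [99.3, 17.2, -3.5], "yaw": 0.791}]'

```text
clock: 17.67
position: [574.3, 226.9, 200.6]
ee_rot: [0.744, -0.669, -0.0, 0.001]
contact_force: [0.9, -0.2, -0.4]
gripper_width: 42.6
grasp_force: 0.0
```

apply_moves --rows '[{"hand": 0, "delta_pos": [82.6, -58.7, 0], "yaw": 0.78}, {"hand": 0, "delta_pos": [82.6, -58.7, 0], "yaw": 0.78}, {"hand": 0, "delta_pos": [82.6, -58.7, 0], "yaw": 0.78}, {"hand": 0, "delta_pos": [82.6, -58.7, 0], "yaw": 0.78}, {"hand": 0, "delta_pos": [82.6, -58.7, 0], "yaw": 0.78}, {"hand": 0, "delta_pos": [82.6, -58.7, 0], "yaw": 0.78}, {"hand": 0, "delta_pos": [82.6, -58.7, 0], "yaw": 0.78}, {"hand": 0, "delta_pos": [82.6, -58.7, 0], "yaw": 0.78}, {"hand": 0, "delta_pos": [82.6, -58.7, 0], "yaw": 0.78}, {"hand": 0, "delta_pos": [82.6, -58.7, 0], "yaw": 0.78}, {"hand": 0, "delta_pos": [82.6, -58.7, 0], "yaw": 0.78}]'

```text
clock: 18.58
position: [641.6, 151.1, 201.4]
ee_rot: [-0.434, 0.901, 0.0, -0.0]
contact_force: [-0.5, 0.0, -0.6]
gripper_width: 42.5
grasp_force: 0.0
```

Run:
```python
from h import *
p,h,s=pose(); print(p.round(1),h,s['clock'])
im=cam('wrist','w11.png'); px=np.asarray(im['pixels'])
for f in (nets.pinpoint,nets.find_in):
  for q in ['weight_large']:
    for d in f('wrist',q)[:3]:
      l=d['location'];r,c=int(l[0]),int(l[1]);print(f.__name__,l,ray(im,l,0),ray(im,l,70),d['score'],px[max(r-8,0):r+8,max(c-8,0):c+8].mean((0,1)).round())
print(proj(im,(642,151,70)),proj(im,(642,151,0)))
# dark knob top / grey body segmentation near expected spot
c=proj(im,(642,151,58)).astype(int)
sub=px[c[0]-60:c[0]+60:6,c[1]-60:c[1]+60:6].max(2)
print(c);print('\n'.join(' '.join(f'{v:3d}' for v in r) for r in sub))
```

```text
[641.6 151.1 201.4] -38.61819616640108 18.5833
call [90.8, 288.0] [556.9 103.1   0. ] [566.  101.8  70. ] 0.8 [65. 55. 50.]
call [177.7, 250.2] [646.3 151.    0. ] [635.8 139.2  70. ] 0.64 [76. 75. 74.]
call [184.6, 252.8] [649.  159.2   0. ] [637.9 145.6  70. ] 0.89 [65. 63. 63.]
call [90.0, 293.5] [551.9 106.    0. ] [562.2 104.1  70. ] 0.79 [61. 58. 58.]
[191.9 253. ] [175.4 253.1]
[188 253]
141 143 144 149  90  88  89  89 150 142 144 146 144 140 144 144 147 143 147 142
144 144 140 146  87  91  92  88  89  82 146 146 147 148 148 144 145 146 144 145
144 144 148 141  86  86  86  92  90  92  79 144 145 144 144 151 145 146 147 145
147 146 144  93  88  91  89  83  87  90  86 143 144 148 146 145 142 144 147 144
148 145 145 151  83  91  88  90  90  83  85  78 139 148 145 144 148 146 143 149
145 145 145 147  87  89  93  87  69  63  73  88 146 145 142 146 147 145 145 138
146 140 143 147  89  85  90  69  83  89 136  65  75 144 146 143 145 147 146 147
146 143 143 143 146  85  60  87  83  82  93 139 104 144 146 150 145 141 151 148
144 147 145 147 146  82  80  82  87  96  86 141 142 137 147 14
[... 197 characters left out ...]
 146 133  28  61  58  61  43 144 145 143 142 144 148 143 146
145 139 147 144 145 146 134 142  69  64  70 157 163 141 144 141 143 144 146 145
147 150 141 151 143 145 144 147 141 148 154 151 144 144 148 145 147 146 148 142
144 146 146 143 144 150 144 145 151 144 142 146 142 146 143 146 143 146 145 144
144 142 145 144 149 148 148 145 145 143 141 144 147 147 143 144 143 143 148 146
143 142 147 145 145 148 146 147 146 144 145 146 144 143 145 147 146 142 142 147
144 124 110  96 142 144 145 145 147 141 143 141 143 142 147 144 144  87 110 106
147  64  66  34 140 141 140 145 141 144 145 140 146 146 137 141 145  34  71  62
 23  59  32  31 147 146 145 143 146 147 147 143 146 144 146 143 147  31  26  58
```

```bash
cat > knob.py <<'E'
from h import *
def knob(im,xy,ztop,r):
    px=np.asarray(im['pixels']); c=proj(im,(*xy,ztop)); n=45
    r0,c0=int(c[0])-n,int(c[1])-n; g=px[r0:r0+2*n,c0:c0+2*n].max(2)
    g=cv2.medianBlur(g,3); m=((g<80)).astype(np.uint8); m=cv2.morphologyEx(m,cv2.MORPH_OPEN,np.ones((3,3),np.uint8))
    _,lab,st,_=cv2.connectedComponentsWithStats(m)
    rows,cols=np.mgrid[r0:r0+2*n,c0:c0+2*n]
    # best fit of projected top circle: maximise mean inside - mean in ring outside on lower half
    best=None; th=np.linspace(0,2*np.pi,72,endpoint=False)
    for dx in np.arange(-12,12.1,1):
        for dy in np.arange(-12,12.1,1):
            pts_o=np.array([proj(im,(xy[0]+dx+(r+1.5)*np.cos(t),xy[1]+dy+(r+1.5)*np.sin(t),ztop)) for t in th])
            pts_i=np.array([proj(im,(xy[0]+dx+(r-1.5)*np.cos(t),xy[1]+dy+(r-1.5)*np.sin(t),ztop)) for t in th])
            low=pts_o[:,0]>pts_o[:,0].mean()
            f=lambda q:np.array([px[int(round(a)),int(round(b))].max() for a,b in q],float)
            s=(f(pts_o)[low]-f(pts_i)[low]).mean()
            ii=f(pts_i); s-=ii.std()*0.5
            if best is None or s>best[0]: best=(s,xy[0]+dx,xy[1]+dy)
    return best
E
python3 - <<'E'
from knob import *
im=cam('wrist'); p,h,s=pose(); b=knob(im,(642,151),70,12); print(p.round(1),b)
go((642,151,200,-38.7),(b[1],b[2],66,-38.7))
E
```

```text
[641.6 151.  201.5] (np.float64(80.80371780658263), np.float64(647.0), np.float64(148.0))
delta [-0.8, -5.8, 134.0] yaw -0.0
```

apply_moves --rows '[{"hand": 0.1, "delta_pos": [-0.8, -5.8, 40], "yaw": 0}, {"hand": 0.1, "delta_pos": [-0.8, -5.8, 80], "yaw": 0}, {"hand": 0.1, "delta_pos": [-0.8, -5.8, 110], "yaw": 0}, {"hand": 0.1, "delta_pos": [-0.8, -5.8, 125], "yaw": 0}, {"hand": 0.1, "delta_pos": [-0.8, -5.8, 125], "yaw": 0}, {"hand": 0.1, "delta_pos": [-0.8, -5.8, 125], "yaw": 0}, {"hand": -0.3, "delta_pos": [-0.8, -5.8, 125], "yaw": 0}, {"hand": -1, "delta_pos": [-0.8, -5.8, 125], "yaw": 0}, {"hand": -1, "delta_pos": [-0.8, -5.8, 125], "yaw": 0}, {"hand": -1, "delta_pos": [-0.8, -5.8, 125], "yaw": 0}, {"hand": -1, "delta_pos": [-0.8, -5.8, 125], "yaw": 0}]'

```text
clock: 19.7
position: [647.7, 148.7, 79.0]
ee_rot: [-0.433, 0.901, -0.0, 0.002]
contact_force: [-2.6, 1.9, 6.1]
gripper_width: 21.2
grasp_force: 58.8
```

Run:
```python
from h import *
go((647,148,75,-38.7),(535.7,336.1,200,-38.7))
```

```text
delta [-77.2, 204.5, -125.0] yaw -0.0
```

apply_moves --rows '[{"hand": -1, "delta_pos": [0, 0, -20], "yaw": 0}, {"hand": -1, "delta_pos": [0, 0, -50], "yaw": 0}, {"hand": -1, "delta_pos": [0, 0, -85], "yaw": 0}, {"hand": -1, "delta_pos": [0, 0, -110], "yaw": 0}, {"hand": -1, "delta_pos": [0, 0, -125], "yaw": 0}, {"hand": -1, "delta_pos": [0, 0, -125], "yaw": 0}]'

```text
clock: 20.2
position: [647.4, 148.3, 204.2]
ee_rot: [-0.433, 0.901, 0.0, 0.002]
contact_force: [1.0, 0.9, -7.7]
gripper_width: 21.5
grasp_force: 60.3
```

apply_moves --rows '[{"hand": -1, "delta_pos": [-6, 16, 0], "yaw": 0}, {"hand": -1, "delta_pos": [-16, 42, 0], "yaw": 0}, {"hand": -1, "delta_pos": [-27, 72, 0], "yaw": 0}, {"hand": -1, "delta_pos": [-38, 102, 0], "yaw": 0}, {"hand": -1, "delta_pos": [-50, 132, 0], "yaw": 0}, {"hand": -1, "delta_pos": [-61, 162, 0], "yaw": 0}, {"hand": -1, "delta_pos": [-71, 188, 0], "yaw": 0}, {"hand": -1, "delta_pos": [-77.2, 204.5, 0], "yaw": 0}, {"hand": -1, "delta_pos": [-77.2, 204.5, 20], "yaw": 0}, {"hand": -1, "delta_pos": [-77.2, 204.5, 40], "yaw": 0}, {"hand": -1, "delta_pos": [-77.2, 204.5, 45], "yaw": 0}, {"hand": -1, "delta_pos": [-77.2, 204.5, 45], "yaw": 0}]'

```text
clock: 21.2
position: [532.5, 333.8, 151.2]
ee_rot: [-0.433, 0.902, -0.001, -0.006]
contact_force: [-0.4, -0.3, -8.1]
gripper_width: 21.8
grasp_force: 60.1
```

Run:
```python
from h import *
p,h,s=pose(); print(p.round(1),h,s['clock'],s['contact_force'])
ux=np.array([-.625,-.78]);uy=np.array([.78,-.625])
for n in ['side','wrist','scene']:
    im=cam(n,f'{n[0]}12.png')
    for q,z in [('weight_large',p[2]-79),('board',38)]:
        for d in nets.pinpoint(n,q)[:3]:
            w=ray(im,d['location'],z); print(n,q,d['location'],w,round(d['score'],2),'rel board',((w[:2]-[508.2,301.8])@np.c_[ux,uy]).round(1))
```

```text
[532.5 333.8 151.2] -38.7368606849943 21.2 [-0.44413207 -0.27028598 -8.13394067]
side weight_large [219.2, 223.7] [509.2 193.4  72.2] 0.8 rel board [83.9 68.5]
side weight_large [264.2, 179.0] [525.5 334.9  72.2] 0.7 rel board [-36.6  -7.2]
side weight_large [219.7, 326.5] [324.9 118.9  72.2] 0.57 rel board [257.2 -28.7]
side board [272.0, 198.8] [504.6 308.2  38. ] 0.56 rel board [-2.7 -6.8]
wrist weight_large [209.7, 257.9] [534.  338.8  72.2] 0.7 rel board [-45.  -3.]
wrist board [145.9, 257.3] [507.1 304.9  38. ] 0.88 rel board [-1.7 -2.8]
scene weight_large [164.3, 231.3] [498.4  62.9  72.2] 0.83 rel board [192.5 141.7]
scene weight_large [222.5, 213.6] [283.8 -36.3  72.2] 0.81 rel board [404.   36.3]
scene weight_large [127.0, 163.4] [534.9 354.8  72.2] 0.74 rel board [-58.  -12.3]
scene board [144.2, 174.9] [518.4 296.3  38. ] 0.77 rel board [-2.1 11.4]
```

apply_moves --rows '[{"hand": -1, "delta_pos": [0, 0, 10], "yaw": 0}, {"hand": -1, "delta_pos": [0, 0, 18], "yaw": 0}, {"hand": -1, "delta_pos": [0, 0, 22], "yaw": 0}, {"hand": -1, "delta_pos": [0, 0, 22], "yaw": 0}, {"hand": -1, "delta_pos": [0, 0, 22], "yaw": 0}]'

```text
clock: 22.07
position: [535.1, 335.8, 133.6]
ee_rot: [-0.433, 0.901, -0.0, -0.001]
contact_force: [-0.0, -0.0, -8.1]
gripper_width: 21.3
grasp_force: 60.3
```

apply_moves --rows '[{"hand": -1, "delta_pos": [0, 0, 2], "yaw": 0}, {"hand": -1, "delta_pos": [0, 0, 4], "yaw": 0}, {"hand": -1, "delta_pos": [0, 0, 5], "yaw": 0}, {"hand": -1, "delta_pos": [0, 0, 5], "yaw": 0}, {"hand": -1, "delta_pos": [0, 0, 5], "yaw": 0}]'

```text
clock: 22.48
position: [535.3, 336.0, 129.5]
ee_rot: [-0.433, 0.901, -0.0, 0.0]
contact_force: [0.2, 1.7, -10.0]
gripper_width: 21.3
grasp_force: 60.3
```

apply_moves --rows '[{"hand": -1, "delta_pos": [0, 0, 1], "yaw": 0}, {"hand": -1, "delta_pos": [0, 0, 2], "yaw": 0}, {"hand": -1, "delta_pos": [0, 0, 2], "yaw": 0}, {"hand": -1, "delta_pos": [0, 0, 2], "yaw": 0}]'

```text
clock: 22.82
position: [535.4, 336.1, 127.7]
ee_rot: [-0.433, 0.901, 0.0, 0.0]
contact_force: [0.3, 0.9, -7.3]
gripper_width: 21.6
grasp_force: 60.5
```

apply_moves --rows '[{"hand": -1, "delta_pos": [0, 0, 1], "yaw": 0}, {"hand": -1, "delta_pos": [0, 0, 1.5], "yaw": 0}, {"hand": -1, "delta_pos": [0, 0, 1.5], "yaw": 0}, {"hand": -1, "delta_pos": [0, 0, 1.5], "yaw": 0}]'

```text
clock: 23.15
position: [535.6, 336.3, 127.4]
ee_rot: [-0.433, 0.901, 0.0, 0.001]
contact_force: [-2.9, -0.1, 2.5]
gripper_width: 21.4
grasp_force: 61.4
```

apply_moves --rows '[{"hand": -0.3, "delta_pos": [0, 0, 0], "yaw": 0}, {"hand": -0.1, "delta_pos": [0, 0, 0], "yaw": 0}, {"hand": 0.1, "delta_pos": [0, 0, 0], "yaw": 0}, {"hand": 0.1, "delta_pos": [0, 0, 0], "yaw": 0}, {"hand": 0.1, "delta_pos": [0, 0, -20], "yaw": 0}, {"hand": 0.1, "delta_pos": [0, 0, -50], "yaw": 0}, {"hand": 0.1, "delta_pos": [0, 0, -80], "yaw": 0}, {"hand": 0.1, "delta_pos": [0, 0, -100], "yaw": 0}, {"hand": 0.1, "delta_pos": [0, 0, -100], "yaw": 0}]'

```text
clock: 23.9
position: [537.7, 337.6, 232.2]
ee_rot: [-0.433, 0.901, 0.001, 0.006]
contact_force: [0.2, 0.9, 0.9]
gripper_width: 47.2
grasp_force: 0.0
```

Run:
```python
from knob import *
p,h,s=pose(); print(p.round(1),h,s['clock'],s['contact_force'].round(1))
im=cam('wrist','w13.png'); ux=np.array([-.625,-.78]);uy=np.array([.78,-.625])
b=knob(im,(535.6,336.3),117.5,12); print(b, ((np.array(b[1:])-[508.2,301.8])@np.c_[ux,uy]).round(1))
for q,z in [('weight_large',47.7),('board',37),('book',0)]:
    for d in nets.pinpoint('wrist',q)[:2]: print(q,ray(im,d['location'],z),d['score'])
cmd=(535.7,336.1,224.5,-38.7)
im=cam('scene'); 
for q in ['weight_small','tape_roll','glue_stick']:
    print(q,[ray(im,d['location'],0) for d in nets.pinpoint('scene',q)[:1]])
go(cmd,(590,90,200,-38.7)); go((590,90,200,-38.7),(643.5,-162,170,-38.7))
```

```text
[537.7 337.6 232.2] -38.62172824787896 23.9 [0.2 0.9 0.9]
(np.float64(72.48866266298188), np.float64(532.6), np.float64(335.3)) [-41.4  -1.9]
weight_large [547.6 127.9  47.7] 0.77
weight_large [534.4 340.7  47.7] 0.71
board [509.9 305.3  37. ] 0.81
weight_small [array([ 648.4, -161.3,    0. ])]
tape_roll [array([ 412.8, -139.5,    0. ])]
glue_stick [array([403., 140.,   0.])]
delta [158.1, -196.2, 24.5] yaw -0.0
delta [163.2, -199.3, 30.0] yaw -0.0
```

apply_moves --rows '[{"hand": 0, "delta_pos": [158, -196, 24.5], "yaw": 0}, {"hand": 0, "delta_pos": [158, -196, 24.5], "yaw": 0}, {"hand": 0, "delta_pos": [158, -196, 24.5], "yaw": 0}, {"hand": 0, "delta_pos": [158, -196, 24.5], "yaw": 0}, {"hand": 0, "delta_pos": [158, -196, 24.5], "yaw": 0}, {"hand": 0, "delta_pos": [158, -196, 24.5], "yaw": 0}, {"hand": 0, "delta_pos": [158, -196, 24.5], "yaw": 0}, {"hand": 0, "delta_pos": [158, -196, 24.5], "yaw": 0}]'

```text
clock: 24.97
position: [589.5, 87.6, 200.6]
ee_rot: [-0.431, 0.902, 0.0, -0.001]
contact_force: [0.1, 0.3, 0.6]
gripper_width: 42.4
grasp_force: 0.0
```

apply_moves --rows '[{"hand": 0, "delta_pos": [163, -199, 30], "yaw": 0}, {"hand": 0, "delta_pos": [163, -199, 30], "yaw": 0}, {"hand": 0, "delta_pos": [163, -199, 30], "yaw": 0}, {"hand": 0, "delta_pos": [163, -199, 30], "yaw": 0}, {"hand": 0, "delta_pos": [163, -199, 30], "yaw": 0}, {"hand": 0, "delta_pos": [163, -199, 30], "yaw": 0}, {"hand": 0, "delta_pos": [163, -199, 30], "yaw": 0}, {"hand": 0, "delta_pos": [163, -199, 30], "yaw": 0}, {"hand": 0, "delta_pos": [163, -199, 30], "yaw": 0}, {"hand": 0, "delta_pos": [163, -199, 30], "yaw": 0}]'

```text
clock: 25.8
position: [643.2, -159.6, 171.6]
ee_rot: [-0.434, 0.901, 0.0, 0.0]
contact_force: [0.6, 0.6, 0.8]
gripper_width: 43.0
grasp_force: 0.0
```

Run:
```python
from knob import *
p,h,s=pose(); print(p.round(1),h,s['clock'],s['contact_force'].round(1))
im=cam('wrist','w14.png')
for d in nets.pinpoint('wrist','weight_small')[:3]: print(d['location'],ray(im,d['location'],0),d['score'])
b=knob(im,(643.5,-162),58,10); print(b,proj(im,(b[1],b[2],58)))
px=np.asarray(im['pixels']); c=proj(im,(643.5,-162,50)).astype(int)
sub=px[c[0]-48:c[0]+48:6,c[1]-60:c[1]+60:6].max(2)
print(c);print('\n'.join(' '.join(f'{v:3d}' for v in r) for r in sub))
```

```text
[ 643.2 -159.6  171.6] -38.5628545182461 25.8 [0.6 0.6 0.8]
[176.6, 253.3] [ 640.3 -163.6    0. ] 0.93
(np.float64(90.76033390030493), np.float64(639.5), np.float64(-163.0)) [191.6 254.4]
[192 251]
162 161 158 160 163 161 103 104  94  98  99 172 161 164 159 159 162 165 164 163
159 160 163 163 164 165  97  98  98 101 101  96 163 159 157 164 157 161 165 166
161 162 163 164 163 163 102  96 100 101  94 103 102 160 163 158 160 157 162 163
160 162 163 164 163 163  97 100  95  89  76  78  93 165 160 161 158 159 158 162
161 157 165 160 161 163 169  95  70 104 100  92 149 108 164 160 162 159 160 165
162 161 162 165 157 164 166  91  94  93  95  95 157 159 162 159 162 160 160 165
160 157 161 160 160 159 164 161 156  86  40  42 169 155 163 165 165 166 162 161
168 159 164 161 160 163 165 165 151  49  71  68  43 159 165 165 162 162 166 165
 71 164 159 163 166 162 163 161 157  67  69  77  77 169 162 159 161 159 163 161
 38 102 164 163 159 163 157 161 161  78  70  77 104 159 158 163 160 164 170 165
 43  30 100 159 162 157 162 160 158 162 163 163 165 163 165 164 160 160 163 165
 45  42  36  96 161 160 154 166 161 164 161 164 163 159 160 162 163 162 162 165
 47  48  44  30 111 162 159 161 162 164 165 162 158 162 169 160 164 160 163 161
 30  41  38  39  26 179 164 167 162 159 156 160 165 163 163 160 162 162 165 167
 34  43  44  37  45  34 112 159 163 165 161 160 159 161 165 159 166 157 166 162
 24  43  65  25  41  43  22 106 158 158 165 161 162 158 164 163 163 178  37  70
```

apply_moves --rows '[{"hand": 0, "delta_pos": [3.1, 1.8, 35], "yaw": 0}, {"hand": 0, "delta_pos": [3.1, 1.8, 70], "yaw": 0}, {"hand": 0, "delta_pos": [3.1, 1.8, 95], "yaw": 0}, {"hand": 0, "delta_pos": [3.1, 1.8, 106], "yaw": 0}, {"hand": 0, "delta_pos": [3.1, 1.8, 106], "yaw": 0}, {"hand": 0, "delta_pos": [3.1, 1.8, 106], "yaw": 0}, {"hand": -0.3, "delta_pos": [3.1, 1.8, 106], "yaw": 0}, {"hand": -1, "delta_pos": [3.1, 1.8, 106], "yaw": 0}, {"hand": -1, "delta_pos": [3.1, 1.8, 106], "yaw": 0}, {"hand": -1, "delta_pos": [3.1, 1.8, 106], "yaw": 0}, {"hand": -1, "delta_pos": [3.1, 1.8, 106], "yaw": 0}]'

```text
clock: 26.82
position: [641.0, -162.5, 68.1]
ee_rot: [-0.433, 0.901, -0.001, 0.002]
contact_force: [-1.5, 1.1, 6.5]
gripper_width: 17.3
grasp_force: 58.6
```

apply_moves --rows '[{"hand": -1, "delta_pos": [0, 0, -20], "yaw": 0}, {"hand": -1, "delta_pos": [0, 0, -50], "yaw": 0}, {"hand": -1, "delta_pos": [0, 0, -85], "yaw": 0}, {"hand": -1, "delta_pos": [0, 0, -120], "yaw": 0}, {"hand": -1, "delta_pos": [0, 0, -150], "yaw": 0}, {"hand": -1, "delta_pos": [0, 0, -165], "yaw": 0}, {"hand": -1, "delta_pos": [0, 0, -165], "yaw": 0}]'

```text
clock: 27.4
position: [641.3, -163.1, 235.4]
ee_rot: [-0.433, 0.901, -0.002, 0.004]
contact_force: [1.3, 1.1, -2.6]
gripper_width: 17.4
grasp_force: 59.3
```

Run:
```python
from h import *
go((640,-163.3,229,-38.7),(560,53,220,-38.7)); go((560,53,220,-38.7),(481.9,269,180,-38.7))
```

```text
delta [-118.8, 197.7, 9.0] yaw -0.0
delta [-119.7, 196.0, 40.0] yaw -0.0
```

apply_moves --rows '[{"hand": -1, "delta_pos": [-12, 20, 9], "yaw": 0}, {"hand": -1, "delta_pos": [-28, 46, 9], "yaw": 0}, {"hand": -1, "delta_pos": [-46, 76, 9], "yaw": 0}, {"hand": -1, "delta_pos": [-64, 106, 9], "yaw": 0}, {"hand": -1, "delta_pos": [-82, 136, 9], "yaw": 0}, {"hand": -1, "delta_pos": [-100, 166, 9], "yaw": 0}, {"hand": -1, "delta_pos": [-119, 198, 9], "yaw": 0}]'

```text
clock: 27.98
position: [557.3, 54.8, 219.0]
ee_rot: [-0.432, 0.902, 0.001, -0.002]
contact_force: [0.5, 0.4, -3.5]
gripper_width: 17.5
grasp_force: 59.3
```

apply_moves --rows '[{"hand": -1, "delta_pos": [-18, 30, 0], "yaw": 0}, {"hand": -1, "delta_pos": [-36, 60, 0], "yaw": 0}, {"hand": -1, "delta_pos": [-54, 90, 0], "yaw": 0}, {"hand": -1, "delta_pos": [-72, 120, 0], "yaw": 0}, {"hand": -1, "delta_pos": [-92, 152, 0], "yaw": 0}, {"hand": -1, "delta_pos": [-110, 180, 0], "yaw": 0}, {"hand": -1, "delta_pos": [-119.5, 195.7, 10], "yaw": 0}, {"hand": -1, "delta_pos": [-119.5, 195.7, 40], "yaw": 0}, {"hand": -1, "delta_pos": [-119.5, 195.7, 70], "yaw": 0}, {"hand": -1, "delta_pos": [-119.5, 195.7, 85], "yaw": 0}, {"hand": -1, "delta_pos": [-119.5, 195.7, 85], "yaw": 0}, {"hand": -1, "delta_pos": [-119.5, 195.7, 85], "yaw": 0}]'

```text
clock: 28.98
position: [480.4, 268.6, 134.6]
ee_rot: [-0.433, 0.901, -0.001, -0.002]
contact_force: [1.1, 0.1, -3.4]
gripper_width: 17.6
grasp_force: 59.3
```

Run:
```python
from h import *
p,h,s=pose(); print(p.round(1),h,s['clock'],s['contact_force'].round(1))
ux=np.array([-.625,-.78]);uy=np.array([.78,-.625])
for n in ['side','wrist']:
    im=cam(n)
    for q,z in [('weight_small',p[2]-68),('weight_large',47.7),('board',38)]:
        for d in nets.pinpoint(n,q)[:3]:
            w=ray(im,d['location'],z); print(n,q,w,round(d['score'],2),'rel board',((w[:2]-[508.2,301.8])@np.c_[ux,uy]).round(1))
```

```text
[480.4 268.6 134.6] -38.68638025249538 28.9833 [ 1.1  0.1 -3.4]
side weight_small [478.  267.   66.6] 0.74 rel board [46.  -1.8]
side weight_large [530.1 337.2  47.7] 0.88 rel board [-41.3  -5. ]
side board [511.6 310.3  38. ] 0.96 rel board [-8.8 -2.7]
wrist weight_small [481.9 270.3  66.6] 0.93 rel board [41.  -0.8]
wrist weight_large [532.2 339.9  47.7] 0.91 rel board [-44.7  -5.1]
wrist weight_large [535.8 123.9  47.7] 0.59 rel board [121.5 132.7]
```

Good. Lowering from z≈134 toward 115.

apply_moves --rows '[{"hand": -1, "delta_pos": [0, 0, 8], "yaw": 0}, {"hand": -1, "delta_pos": [0, 0, 14], "yaw": 0}, {"hand": -1, "delta_pos": [0, 0, 17], "yaw": 0}, {"hand": -1, "delta_pos": [0, 0, 17], "yaw": 0}, {"hand": -1, "delta_pos": [0, 0, 17], "yaw": 0}, {"hand": -1, "delta_pos": [0, 0, 17], "yaw": 0}]'

```text
clock: 29.88
position: [481.5, 269.6, 119.5]
ee_rot: [-0.433, 0.901, -0.0, 0.0]
contact_force: [0.5, 0.2, -3.1]
gripper_width: 17.4
grasp_force: 59.4
```

apply_moves --rows '[{"hand": -1, "delta_pos": [0, 0, 2], "yaw": 0}, {"hand": -1, "delta_pos": [0, 0, 3.5], "yaw": 0}, {"hand": -1, "delta_pos": [0, 0, 3.5], "yaw": 0}, {"hand": -1, "delta_pos": [0, 0, 3.5], "yaw": 0}]'

```text
clock: 30.22
position: [481.3, 269.5, 115.9]
ee_rot: [-0.433, 0.901, -0.0, -0.0]
contact_force: [0.1, 0.4, -3.8]
gripper_width: 17.2
grasp_force: 59.4
```

apply_moves --rows '[{"hand": -1, "delta_pos": [0, 0, 1], "yaw": 0}, {"hand": -1, "delta_pos": [0, 0, 2], "yaw": 0}, {"hand": -1, "delta_pos": [0, 0, 2], "yaw": 0}, {"hand": -1, "delta_pos": [0, 0, 2], "yaw": 0}]'

```text
clock: 30.55
position: [481.6, 269.7, 114.9]
ee_rot: [-0.433, 0.901, 0.0, 0.0]
contact_force: [-3.0, -0.3, 3.7]
gripper_width: 17.4
grasp_force: 60.2
```

Contact; release, rise and check.

apply_moves --rows '[{"hand": -0.4, "delta_pos": [0, 0, 0], "yaw": 0}, {"hand": -0.2, "delta_pos": [0, 0, 0], "yaw": 0}, {"hand": 0, "delta_pos": [0, 0, 0], "yaw": 0}, {"hand": 0, "delta_pos": [0, 0, 0], "yaw": 0}, {"hand": 0, "delta_pos": [0, 0, -20], "yaw": 0}, {"hand": 0, "delta_pos": [0, 0, -50], "yaw": 0}, {"hand": 0, "delta_pos": [0, 0, -85], "yaw": 0}, {"hand": 0, "delta_pos": [0, 0, -120], "yaw": 0}, {"hand": 0, "delta_pos": [0, 0, -120], "yaw": 0}, {"hand": 0, "delta_pos": [0, 0, -120], "yaw": 0}]'

```text
clock: 31.38
position: [482.3, 270.4, 236.6]
ee_rot: [-0.433, 0.901, 0.001, 0.003]
contact_force: [-0.2, -0.4, -0.4]
gripper_width: 42.6
grasp_force: 0.0
```

Run:
```python
from knob import *
p,h,s=pose(); print(p.round(1),h,s['clock'],s['contact_force'].round(1))
ux=np.array([-.625,-.78]);uy=np.array([.78,-.625])
R=lambda w:((np.array(w[:2])-[508.2,301.8])@np.c_[ux,uy]).round(1)
for n in ['side','wrist','scene']:
    im=cam(n,n+'15.png')
    for q,z in [('weight_small',46.3),('weight_large',47.7),('board',37),('book',0),('rod',34.5),('glue_stick',0),('tape_roll',0)]:
        for d in nets.pinpoint(n,q)[:1]:
            w=ray(im,d['location'],z); print(n,q,w,round(d['score'],2),R(w))
    if n=='wrist':
        for xy,z,r in [((481.6,269.7),104.3,10),((535.5,336),117.7,12)]:
            b=knob(im,xy,z,r); print('knob',b,R(b[1:]))
```

```text
[482.3 270.4 236.6] -38.673875783537994 31.3833 [-0.2 -0.4 -0.4]
side weight_small [481.5 259.3  46.3] 0.91 [49.8  5.7]
side weight_large [327.   88.5  47.7] 0.83 [279.6  -8. ]
side board [514.3 308.4  37. ] 0.57 [-9.   0.6]
side glue_stick [413.  154.7   0. ] 0.89 [174.2  17.7]
wrist weight_small [482.1 268.1  46.3] 0.73 [42.6  0.7]
wrist weight_large [542.3 119.8  47.7] 0.82 [120.6 140.3]
wrist board [508.1 306.1  37. ] 0.68 [-3.3 -2.8]
wrist glue_stick [408.1 153.5   0. ] 0.84 [178.2  14.6]
knob (np.float64(74.53822711633019), np.float64(478.6), np.float64(267.7)) [45.1 -1.8]
knob (np.float64(74.82181828778637), np.float64(533.5), np.float64(334.0)) [-40.9  -0.4]
scene weight_small [483.5 269.3  46.3] 0.51 [40.8  1. ]
scene weight_large [508.8  74.5  47.7] 0.7 [176.9 142.5]
scene board [499.9 291.   37. ] 0.67 [13.6  0.3]
scene book [522.3 319.8   0. ] 0.98 [-22.9  -0.3]
scene glue_stick [409.1 147.6   0. ] 0.54 [182.2  19.1]
```

Run:
```python
from h import *
g=lambda f:cv2.cvtColor(cv2.imread('pics/'+f),cv2.COLOR_BGR2GRAY).astype(int)
a,b,c=g('side0.png'),g('s10.png'),g('side15.png')
print('tape side diff',abs(a-c)[165:192,295:328].mean(),'scene',abs(g('scene0.png')-g('scene15.png'))[210:245,260:300].mean())
# board lower corners region + book near corner region, before/after weights
for n,(r0,r1,c0,c1) in {'near end board/book':(285,345,170,250),'fore corner':(270,310,240,275)}.items():
    x,y=b[r0:r1,c0:c1].astype(np.float32),c[r0:r1,c0:c1].astype(np.float32); print(n,abs(x-y).mean(),cv2.phaseCorrelate(x,y))
```

```text
tape side diff 44.84062850729517 scene 45.35
near end board/book 0.99083334 ((-0.05128940938232773, 0.012950120772821094), 0.9681414989630381)
fore corner 1.26 ((-0.16535371865910165, 0.045421775562672906), 0.9728137804402246)
```

apply_moves --rows '[{"hand": 0, "delta_pos": [0, 0, -20], "yaw": 0}, {"hand": 0, "delta_pos": [30, -30, -20], "yaw": 0}, {"hand": 0, "delta_pos": [60, -60, -20], "yaw": 0}, {"hand": 0, "delta_pos": [90, -90, -20], "yaw": 0}, {"hand": 0, "delta_pos": [120, -120, -20], "yaw": 0}, {"hand": 0, "delta_pos": [150, -150, -20], "yaw": 0}, {"hand": 0, "delta_pos": [150, -150, -20], "yaw": 0}, {"hand": 0, "delta_pos": [150, -150, -20], "yaw": 0}]'

```text
clock: 33.25
position: [504.8, 56.5, 254.2]
ee_rot: [-0.431, 0.902, -0.0, 0.0]
contact_force: [0.7, 0.7, 0.0]
gripper_width: 42.5
grasp_force: 0.0
```

Run:
```python
from h import *
g=lambda f:cv2.cvtColor(cv2.imread('pics/'+f),cv2.COLOR_BGR2GRAY).astype(int)
for n,z in [('side',(165,192,295,328)),('scene',(210,245,260,300))]:
    im=cam(n,n+'16.png'); print(n,abs(g(n+'0.png')-g(n+'16.png'))[z[0]:z[1],z[2]:z[3]].mean())
    for q in ['tape_roll','glue_stick']:
        for d in nets.pinpoint(n,q)[:1]: print(q,d['location'],ray(im,d['location'],0),round(d['score'],2))
    for q,zz in [('weight_large',47.7),('weight_small',46.3)]:
        for d in nets.pinpoint(n,q)[:3]: print(q,d['location'],ray(im,d['location'],zz),round(d['score'],2))
```

```text
side 14.184062850729518
tape_roll [177.6, 312.0] [ 417.3 -138.     0. ] 0.71
glue_stick [248.5, 278.2] [408.4 154.4   0. ] 0.72
weight_large [274.7, 176.2] [532.  337.2  47.7] 0.87
weight_large [220.9, 327.2] [328.   89.7  47.7] 0.79
weight_large [215.2, 223.7] [529.3 152.1  47.7] 0.73
weight_small [256.9, 218.0] [486.2 268.4  46.3] 0.85
scene 13.760714285714286
tape_roll [229.0, 278.3] [ 416.7 -145.8    0. ] 0.89
glue_stick [189.9, 189.0] [405.2 148.5   0. ] 0.52
weight_large [220.5, 214.7] [310.  -18.8  47.7] 0.84
weight_large [169.7, 230.8] [502.5  67.9  47.7] 0.6
weight_large [133.9, 168.7] [541.1 341.1  47.7] 0.48
weight_small [146.6, 173.1] [496.8 283.8  46.3] 0.5
```

The tape roll and glue stick haven't moved, so everything is in place. Handing in.

```bash
python3 -c "
from bench import workorder; print(workorder.job_done())"
```

```text
the job is handed in; nothing more can be done
None
```

The job is handed in at about 33 s: rod centred in the groove, board square on the book, large weight on the spine side of the bar, small weight on the other, with the glue stick and tape roll unmoved in the final camera check; no verdict was returned.

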